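# Strip the tube rotator for cleaning

## Robot

A 7-joint arm with a two-finger parallel gripper is mounted at the origin on the work surface. World frame = base frame: x ahead of the robot, y to its left, z up, the work surface at z = 0. Lengths are in mm, angles in rad, forces in N, time in s.
With the tool pointing down it reaches from about 400 to 925 mm from the base axis. Payload 5.6 kg.
Tool frame: the origin (TCP) lies at the very end of the fingers, on their centre line; the grasp point (between the pads) lies hold_point_z behind it (hold_point_z is the distance from the TCP to the grasp point, in mm); y points along the fingers, z is the direction in which the jaws open and shut, and the axes are right-handed (so a half turn about y gives the same grasp; the last joint's range is limited). The gripper opens to 85 mm and grips with 20 to 120 N. Pads are 22 mm wide; open, the fingers measure 114 mm over their backs; the gripper's body (76 mm by 85 mm) begins 54 mm behind the grasp point. The pads swing forward as they close: fully open they stand 13 mm farther back than shut.
Start: joints at [1.12, 0.468, -0.012, 1.603, 0.006, 1.071, -0.056], TCP at [257.745, -596.721, 231.29] pointing down, gripper open.
Joint ranges: [-2.53, 2.53], [-0.31, 2.02], [-1.57, 1.55], [0.28, 2.44], [-1.29, 4.43], [0.15, 1.84], [-2.92, 2.92]. Speed limits (rad/s): [2.57, 2.57, 3.14, 3.14, 3.14, 3.14, 3.14].

## Interface

Orientations are given as a rotation vector (axis times angle).
In Python, from workcell import sense, camera, finish_job, hold_point_z gives the robot as it stands. The module is installed in compiled form; this text tells all that it offers.
- The arm moves only by the shell command python3 -m handwheel 'ROWS' [OPENING] [FORCE]. ROWS is JSON, a list of rows, each a list of 2 entries, a list of its own where there are three numbers: the shift along the tool's x, y, z in m, then the turn, a rotation vector about the tool's x, y, z in rad. A call has 1 to 10 rows; each row shifts and turns the commanded pose from where the row before left it, along the tool's axes as they then stand; what a row does not reach is not made up. A row lasts 1/12 s, in which the tool goes at most 41.7 mm and 7.16 degrees, less where a joint would pass 70% of its speed; a pose out of reach is approached as far as the arm can. A call with a gripper value outside its range is refused whole. OPENING is the opening, from 0 (shut) to 1 (fully open), set as the call begins (- or left out, the last holds). The fingers move at their own pace and stop on an object; FORCE is the grip in N (left out, the last holds). Time passes only in rows, so rows that do not move let the fingers close. It gives the time, the measured TCP pose, the force and the opening at its end, in the units of the state.
- sense(): the state, without advancing time (a new reading comes with each control period).
- camera(name): name is "scene" or "top" or "wrist"; returns a dict with "color" (384x512x3 uint8, red, green, blue), "z_map" (384x512 float32, mm along the optical axis (not along the pixel's ray), 0 where there is no reading), "intrinsics" (3x3 intrinsics, pixels), "position" and "attitude" of the camera in the world. Camera axes: x right, y up, looking along -z (the intrinsics and any distortion apply to the point x, -y, -z); pixel columns grow to the right and rows downward; lengths in mm; the calibration is good to about 2 mm. The wrist camera is an equidistant fisheye: a pixel r from the principal point sees the ray r / f radians off the axis. A picture is of the moment at which its call begins.
- finish_job(): hands the job in, once; it reports no verdict.
The state is a dict: "t": time; "joints": joint angles; "joint_velocities": joint speeds; "effort": joint torques, N m; "tcp_pos": TCP position; "ee_rot": TCP orientation; "contact_force": force on the tool from outside, world axes, zero at the start; "torque": the same for the moment, N m; "gripper_width": finger opening in mm.
Only numpy, scipy, OpenCV 4.12 (cv2) and the standard library are available. Lean on these libraries where they do the work, as an engineer would, in place of code of your own. Each camera call takes 0.05 s, during which the arm holds its last target.

## Task

Strip the tube rotator's spindle for cleaning: slide the stop collar off the free end and lay it in the round steel dish, then slide the discs off and stand each one on edge in a tray of its own on the black mat. Lift the trays off the nested stack one at a time, as many as there are discs (two or three), without bringing the next one up; leave the spare trays nested where they are, and do not disturb the bottle and the jar.

Things in the scene. Friction and masses are not known exactly. Their poses are not given: they have to be found in the camera images.
- spindle_tip (a point): centre of the free end of the spindle, a fixed level square steel bar 16 x 16 mm (faces level and upright), 160 mm above the bench. x points outwards along the bar (the way parts come off), z up. 165 mm behind it the bar meets a shoulder (34 mm diameter, 16 mm long) on the front face of the white housing, 150 mm wide (centred on the bar), 130 mm deep, 185 mm high
- collar_c (a point): the stop collar, a plain dark steel ring on the spindle nearest its free end: 48 mm outer diameter, 30 mm long along its own x axis, 24 mm square bore along x, 120 g; it hangs loosely and slides by hand. Site at its centre, 4 mm below the bar's axis while it hangs there, about 31 mm behind the bar's tip
- disc1_c (a point): white plastic disc on the spindle: 90 mm diameter, 10 mm thick plate with a 35 mm diameter hub standing out 13 mm on either face (36 mm over the hubs), 24 mm square bore along its own x, 90 g; may be absent (None). Site at its centre (plate and bore), 4 mm below the bar's axis while it hangs there, about 145 mm behind the tip; next plate about 27 mm clear
- disc2_c (a point): white plastic disc on the spindle: 90 mm diameter, 10 mm thick plate with a 35 mm diameter hub standing out 13 mm on either face (36 mm over the hubs), 24 mm square bore along its own x, 90 g; may be absent (None). Site at its centre (plate and bore), 4 mm below the bar's axis while it hangs there, about 108 mm behind the tip; next plate about 27 mm clear
- disc3_c (a point): white plastic disc on the spindle: 90 mm diameter, 10 mm thick plate with a 35 mm diameter hub standing out 13 mm on either face (36 mm over the hubs), 24 mm square bore along its own x, 90 g; may be absent (None). Site at its centre (plate and bore), 4 mm below the bar's axis while it hangs there, about 71 mm behind the tip; next plate about 27 mm clear
- tray1_c (a point): aluminium tray: rim 140 (x) x 66 (y) mm, 50 mm high, 3 mm walls tapering in to 118 x 44 mm at the base below a 14 mm upright rim band, 3 mm floor; a step inside each end, 18 mm high, leaves 91 mm of floor between; 150 g. Site at its centre, 25 mm above its underside, z up. Number 1 from the bottom of the nested stack (4 on top); each shows 18 mm above the one below, with about 1 mm play
- tray2_c (a point): aluminium tray: rim 140 (x) x 66 (y) mm, 50 mm high, 3 mm walls tapering in to 118 x 44 mm at the base below a 14 mm upright rim band, 3 mm floor; a step inside each end, 18 mm high, leaves 91 mm of floor between; 150 g. Site at its centre, 25 mm above its underside, z up. Number 2 from the bottom of the nested stack (4 on top); each shows 18 mm above the one below, with about 1 mm play
- tray3_c (a point): aluminium tray: rim 140 (x) x 66 (y) mm, 50 mm high, 3 mm walls tapering in to 118 x 44 mm at the base below a 14 mm upright rim band, 3 mm floor; a step inside each end, 18 mm high, leaves 91 mm of floor between; 150 g. Site at its centre, 25 mm above its underside, z up. Number 3 from the bottom of the nested stack (4 on top); each shows 18 mm above the one below, with about 1 mm play
- tray4_c (a point): aluminium tray: rim 140 (x) x 66 (y) mm, 50 mm high, 3 mm walls tapering in to 118 x 44 mm at the base below a 14 mm upright rim band, 3 mm floor; a step inside each end, 18 mm high, leaves 91 mm of floor between; 150 g. Site at its centre, 25 mm above its underside, z up. Number 4 from the bottom of the nested stack (4 on top); each shows 18 mm above the one below, with about 1 mm play
- mat_c (a point): centre of the top face of the fixed black rubber mat, 180 (x) x 340 (y) mm, 4 mm thick; three trays fit side by side along its y with their length along its x
- dish_c (a point): the loose round steel dish: 128 mm across the rim, 26 mm high, floor 112 mm across and 4 mm thick, 250 g. The point is at the centre of its inner floor, 4 mm above its underside, z up
- bottle_c (a point): a loose white bottle, 60 mm diameter, 150 mm high, standing; to be left alone. Site at its centre
- jar_c (a point): a loose amber jar, 72 mm diameter, 90 mm high, standing; to be left alone. Site at its centre
Things that resemble listed ones, but are neither listed nor needed, are in the scene too. What is shaped like the part that bears disc1_c but blue is not meant.

How it is judged (in metres and radians):
On the way:
1. the stop collar lies in the dish (horizontal distance between collar_c and dish_c below 0.045 m and z of collar_c in the frame of dish_c below 0.035 m and angle between dish_c's own z axis and vertical below 0.12 rad and height (world z) of dish_c below 0.012 m), for 0.3 s.
At the end, for the whole second after the job is handed in: collar in the dish (centres within 45 mm), dish flat; each disc on the floor of its own tray (centre within 30 mm along, 28 mm across), that tray flat with its centre over the mat; no tray without a disc taken: the others still nested, the bottom one within 50 mm of its start (all of step 1 and (((x of disc1_c in the frame of tray2_c between -0.03 and 0.03 m and y of disc1_c in the frame of tray2_c between -0.028 and 0.028 m and z of disc1_c in the frame of tray2_c between -0.005 and 0.029 m) and (x of tray2_c in the frame of mat_c between -0.09 and 0.09 m and y of tray2_c in the frame of mat_c between -0.17 and 0.17 m and z of tray2_c in the frame of mat_c below 0.031 m and angle between tray2_c's own z axis and vertical below 0.12 rad)) or ((x of disc1_c in the frame of tray3_c between -0.03 and 0.03 m and y of disc1_c in the frame of tray3_c between -0.028 and 0.028 m and z of disc1_c in the frame of tray3_c between -0.005 and 0.029 m) and (x of tray3_c in the frame of mat_c between -0.09 and 0.09 m and y of tray3_c in the frame of mat_c between -0.17 and 0.17 m and z of tray3_c in the frame of mat_c below 0.031 m and angle between tray3_c's own z axis and vertical below 0.12 rad)) or ((x of disc1_c in the frame of tray4_c between -0.03 and 0.03 m and y of disc1_c in the frame of tray4_c between -0.028 and 0.028 m and z of disc1_c in the frame of tray4_c between -0.005 and 0.029 m) and (x of tray4_c in the frame of mat_c between -0.09 and 0.09 m and y of tray4_c in the frame of mat_c between -0.17 and 0.17 m and z of tray4_c in the frame of mat_c below 0.031 m and angle between tray4_c's own z axis and vertical below 0.12 rad))) and (((x of disc2_c in the frame of tray2_c between -0.03 and 0.03 m and y of disc2_c in the frame of tray2_c between -0.028 and 0.028 m and z of disc2_c in the frame of tray2_c between -0.005 and 0.029 m) and (x of tray2_c in the frame of mat_c between -0.09 and 0.09 m and y of tray2_c in the frame of mat_c between -0.17 and 0.17 m and z of tray2_c in the frame of mat_c below 0.031 m and angle between tray2_c's own z axis and vertical below 0.12 rad)) or ((x of disc2_c in the frame of tray3_c between -0.03 and 0.03 m and y of disc2_c in the frame of tray3_c between -0.028 and 0.028 m and z of disc2_c in the frame of tray3_c between -0.005 and 0.029 m) and (x of tray3_c in the frame of mat_c between -0.09 and 0.09 m and y of tray3_c in the frame of mat_c between -0.17 and 0.17 m and z of tray3_c in the frame of mat_c below 0.031 m and angle between tray3_c's own z axis and vertical below 0.12 rad)) or ((x of disc2_c in the frame of tray4_c between -0.03 and 0.03 m and y of disc2_c in the frame of tray4_c between -0.028 and 0.028 m and z of disc2_c in the frame of tray4_c between -0.005 and 0.029 m) and (x of tray4_c in the frame of mat_c between -0.09 and 0.09 m and y of tray4_c in the frame of mat_c between -0.17 and 0.17 m and z of tray4_c in the frame of mat_c below 0.031 m and angle between tray4_c's own z axis and vertical below 0.12 rad))) and (((x of disc3_c in the frame of tray2_c between -0.03 and 0.03 m and y of disc3_c in the frame of tray2_c between -0.028 and 0.028 m and z of disc3_c in the frame of tray2_c between -0.005 and 0.029 m) and (x of tray2_c in the frame of mat_c between -0.09 and 0.09 m and y of tray2_c in the frame of mat_c between -0.17 and 0.17 m and z of tray2_c in the frame of mat_c below 0.031 m and angle between tray2_c's own z axis and vertical below 0.12 rad)) or ((x of disc3_c in the frame of tray3_c between -0.03 and 0.03 m and y of disc3_c in the frame of tray3_c between -0.028 and 0.028 m and z of disc3_c in the frame of tray3_c between -0.005 and 0.029 m) and (x of tray3_c in the frame of mat_c between -0.09 and 0.09 m and y of tray3_c in the frame of mat_c between -0.17 and 0.17 m and z of tray3_c in the frame of mat_c below 0.031 m and angle between tray3_c's own z axis and vertical below 0.12 rad)) or ((x of disc3_c in the frame of tray4_c between -0.03 and 0.03 m and y of disc3_c in the frame of tray4_c between -0.028 and 0.028 m and z of disc3_c in the frame of tray4_c between -0.005 and 0.029 m) and (x of tray4_c in the frame of mat_c between -0.09 and 0.09 m and y of tray4_c in the frame of mat_c between -0.17 and 0.17 m and z of tray4_c in the frame of mat_c below 0.031 m and angle between tray4_c's own z axis and vertical below 0.12 rad))) and horizontal distance between each of disc2_c, disc3_c and disc1_c above 0.037 m and horizontal distance between disc3_c and disc2_c above 0.037 m and x of tray3_c in the frame of mat_c between -0.09 and 0.09 m and y of tray3_c in the frame of mat_c between -0.17 and 0.17 m and z of each of tray3_c, tray4_c in the frame of mat_c below 0.031 m and angle between each of tray3_c, tray4_c's own z axis and vertical below 0.12 rad and x of tray4_c in the frame of mat_c between -0.09 and 0.09 m and y of tray4_c in the frame of mat_c between -0.17 and 0.17 m and (distance between tray2_c and tray1_c below 0.024 m or ((x of tray2_c in the frame of mat_c between -0.09 and 0.09 m and y of tray2_c in the frame of mat_c between -0.17 and 0.17 m and z of tray2_c in the frame of mat_c below 0.031 m and angle between tray2_c's own z axis and vertical below 0.12 rad) and ((x of disc1_c in the frame of tray2_c between -0.03 and 0.03 m and y of disc1_c in the frame of tray2_c between -0.028 and 0.028 m and z of disc1_c in the frame of tray2_c between -0.005 and 0.029 m) or (x of disc2_c in the frame of tray2_c between -0.03 and 0.03 m and y of disc2_c in the frame of tray2_c between -0.028 and 0.028 m and z of disc2_c in the frame of tray2_c between -0.005 and 0.029 m) or (x of disc3_c in the frame of tray2_c between -0.03 and 0.03 m and y of disc3_c in the frame of tray2_c between -0.028 and 0.028 m and z of disc3_c in the frame of tray2_c between -0.005 and 0.029 m)))) and (distance between tray3_c and tray2_c below 0.024 m or ((x of tray3_c in the frame of mat_c between -0.09 and 0.09 m and y of tray3_c in the frame of mat_c between -0.17 and 0.17 m and z of tray3_c in the frame of mat_c below 0.031 m and angle between tray3_c's own z axis and vertical below 0.12 rad) and ((x of disc1_c in the frame of tray3_c between -0.03 and 0.03 m and y of disc1_c in the frame of tray3_c between -0.028 and 0.028 m and z of disc1_c in the frame of tray3_c between -0.005 and 0.029 m) or (x of disc2_c in the frame of tray3_c between -0.03 and 0.03 m and y of disc2_c in the frame of tray3_c between -0.028 and 0.028 m and z of disc2_c in the frame of tray3_c between -0.005 and 0.029 m) or (x of disc3_c in the frame of tray3_c between -0.03 and 0.03 m and y of disc3_c in the frame of tray3_c between -0.028 and 0.028 m and z of disc3_c in the frame of tray3_c between -0.005 and 0.029 m)))) and (distance between tray4_c and tray3_c below 0.024 m or ((x of tray4_c in the frame of mat_c between -0.09 and 0.09 m and y of tray4_c in the frame of mat_c between -0.17 and 0.17 m and z of tray4_c in the frame of mat_c below 0.031 m and angle between tray4_c's own z axis and vertical below 0.12 rad) and ((x of disc1_c in the frame of tray4_c between -0.03 and 0.03 m and y of disc1_c in the frame of tray4_c between -0.028 and 0.028 m and z of disc1_c in the frame of tray4_c between -0.005 and 0.029 m) or (x of disc2_c in the frame of tray4_c between -0.03 and 0.03 m and y of disc2_c in the frame of tray4_c between -0.028 and 0.028 m and z of disc2_c in the frame of tray4_c between -0.005 and 0.029 m) or (x of disc3_c in the frame of tray4_c between -0.03 and 0.03 m and y of disc3_c in the frame of tray4_c between -0.028 and 0.028 m and z of disc3_c in the frame of tray4_c between -0.005 and 0.029 m)))) and distance of tray1_c from where it was at the start of the episode below 0.05 m and angle between tray1_c's own z axis and vertical below 0.1 rad); the robot touches nothing.
It fails at once if two trays are lifted off the stack together ((distance between tray3_c and tray2_c below 0.024 m and distance between tray2_c and tray1_c above 0.045 m) or (distance between tray4_c and tray3_c below 0.024 m and distance between tray3_c and tray2_c above 0.045 m) or height (world z) of tray1_c above 0.05 m).
It fails at once if the white bottle or the amber jar is knocked about or over (distance of any of bottle_c, jar_c from where it was at the start of the episode above 0.05 m).
Of disc1, disc2, disc3 only 2 to 3 are there at a start; the rules pass over those that are not, and their reading is None.
At some moment in a run one of dish may be knocked a few centimetres aside while the robot is not near it.
It also fails if it takes over 210 s, if anything falls off the work surface, if the arm or the gripper's body presses on something with over 40 N, if the wrist force passes 120 N, or if a joint passes its speed limit or range.

## Working session

There is one attempt and no reset: what is moved stays moved. The work goes in short steps, Python scripts to look and compute and a shell command to move; the robot and the scene stay as the last step left them, time stands still between calls to the robot, and variables do not carry over. Pictures are saved under pics/ and viewed, and the job is handed in when it is done.

```bash
mkdir -p pics; ls; python3 - <<'E'
from workcell import sense,camera,hold_point_z
import cv2,numpy as np
print(hold_point_z); s=sense(); print(s)
for n in ["scene","top","wrist"]:
    c=camera(n); cv2.imwrite(f"pics/a_{n}.png",c["color"][:,:,::-1]); print(n,c["intrinsics"],c["position"],c["attitude"])
E
```

```text
pics
18.700000000000003
{'t': 0.0, 'joints': array([ 1.11999044,  0.46841015, -0.01161085,  1.60365197,  0.00599646,
        1.07140335, -0.0562915 ]), 'joint_velocities': array([ 0.00124785,  0.00062573, -0.00075296, -0.00079014,  0.00115762,
        0.00052284, -0.00087447]), 'effort': array([ 2.31295071e-04, -5.32374215e+01,  2.19373894e-02, -2.51305497e+01,
        1.15071316e-02,  7.64712895e-03,  4.49565675e-06]), 'tcp_pos': array([ 257.50038813, -596.19147699,  230.30520727]), 'ee_rot': array([-0.41342944,  1.99904651, -1.99543275]), 'contact_force': array([-0.57498742,  0.89339599, -0.53819226]), 'torque': array([0.02675062, 0.02374139, 0.0814638 ]), 'gripper_width': 85.31862832594122}
scene [[439.51134058   0.         251.01866682]
 [  0.         439.51134058 195.34905397]
 [  0.           0.           1.        ]] [1238.64257862 -593.32769175  808.31466552] [0.86855479 0.39983376 0.78195831]
top [[440.50607742   0.         254.66333028]
 [  0.         440.50607742 192.84594242]
 [  0.           0.           1.        ]] [ 304.62027347    3.99616806 1075.83531566] [ 0.16362223 -0.15566293 -1.53290531]
wrist [[297.31863964   0.         256.44994848]
 [  0.         297.31863964 193.21214705]
 [  0.           0.           1.        ]] [ 334.46856756 -562.8717472   371.85332967] [-0.29436866  0.19594009 -1.15210827]
```

View pics/a_scene.png

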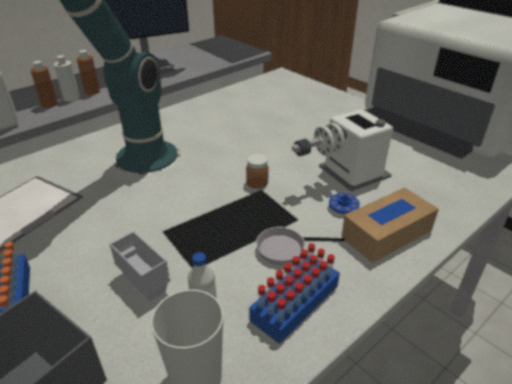

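View pics/a_top.png

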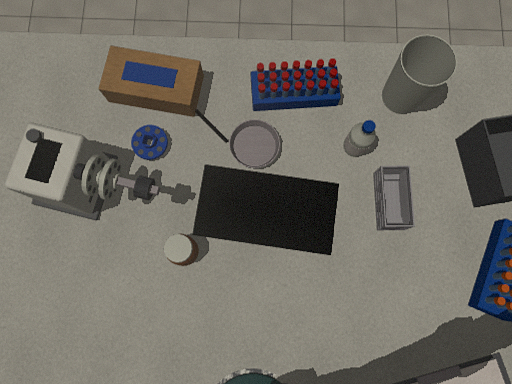

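View pics/a_wrist.png

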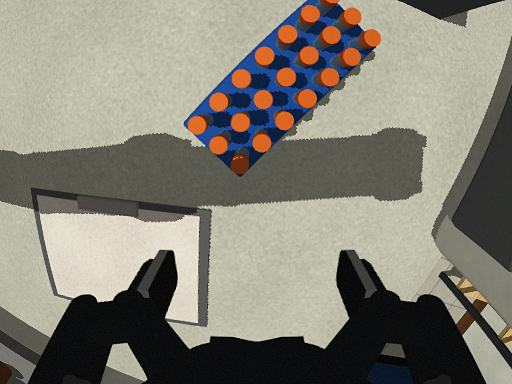

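Scene view: housing (355,150) with discs and collar (302,147) on its spindle, mat (230,225), dish (280,245), tray stack (140,262), jar (257,172) and bottle (200,275); a blue lookalike disc lies at (344,203) (top: 150,142). I'll make helpers and look at enlarged crops.

```bash
cat > h.py <<'E'
import numpy as np,cv2
from workcell import sense,camera,hold_point_z
from scipy.spatial.transform import Rotation as R
def cloud(c):
    z=c["z_map"].astype(float);K=c["intrinsics"];h,w=z.shape
    u,v=np.meshgrid(np.arange(w),np.arange(h))
    P=np.stack([(u-K[0,2])/K[0,0]*z,-(v-K[1,2])/K[1,1]*z,-z],-1)
    W=P@R.from_rotvec(c["attitude"]).as_matrix().T+c["position"]
    W[z==0]=np.nan
    return W
def proj(c,p):
    q=R.from_rotvec(c["attitude"]).inv().apply(np.atleast_2d(np.asarray(p,float)-c["position"]))
    K=c["intrinsics"]
    return np.stack([K[0,2]+K[0,0]*q[:,0]/-q[:,2],K[1,2]+K[1,1]*-q[:,1]/-q[:,2]],-1)
def ray(c,u,v,zw):
    K=c["intrinsics"];d=R.from_rotvec(c["attitude"]).apply([(u-K[0,2])/K[0,0],-(v-K[1,2])/K[1,1],-1])
    p=c["position"];return p+d*(zw-p[2])/d[2]
def fishray(c,u,v):
    K=c["intrinsics"];a=(u-K[0,2])/K[0,0];b=(v-K[1,2])/K[1,1];r=np.hypot(a,b)+1e-12
    return R.from_rotvec(c["attitude"]).apply([np.sin(r)*a/r,-np.sin(r)*b/r,-np.cos(r)])
def wcloud(c):
    z=c["z_map"].astype(float);K=c["intrinsics"];h,w=z.shape
    u,v=np.meshgrid(np.arange(w),np.arange(h));a=(u-K[0,2])/K[0,0];b=(v-K[1,2])/K[1,1];r=np.hypot(a,b)+1e-12
    P=np.stack([np.tan(r)*a/r*z,-np.tan(r)*b/r*z,-z],-1)
    W=P@R.from_rotvec(c["attitude"]).as_matrix().T+c["position"];W[z==0]=np.nan
    return W
def crop(c,box,name,s=4):
    x0,y0,x1,y1=box
    cv2.imwrite(f"pics/{name}.png",cv2.resize(c["color"][y0:y1,x0:x1,::-1],None,fx=s,fy=s,interpolation=cv2.INTER_CUBIC))
def tool():
    s=sense();r=R.from_rotvec(s["ee_rot"]);return s,s["tcp_pos"],r
E
python3 - <<'E'
from h import *
s,p,r=tool();print(r.as_matrix().round(3))
t=camera("top");c=camera("scene")
crop(t,(5,110,205,260),"b_top",4);crop(c,(270,90,400,190),"b_scene",6)
W=cloud(t)
def st(n,u,v,k=1):
    print(n,np.nanmedian(W[v-k:v+k+1,u-k:u+k+1].reshape(-1,3),0).round(1))
for n,u,v in [("dish",255,146),("jar",180,248),("bottlecap",369,127),("tray floor",398,197),("mat",267,209),("house",30,170),("collar",146,182)]: st(n,u,v)
E
```

```text
[[-0.918 -0.001  0.397]
 [-0.397  0.001 -0.918]
 [ 0.    -1.    -0.001]]
dish [647.8  16.2   4.4]
jar [377.8 174.3  90.8]
bottlecap [ 653.  -236.4  150.7]
tray floor [ 516.1 -324.5   57.9]
mat [486.7 -18.6   3.2]
house [522.4 482.1 186.6]
collar [506.2 240.1 178.6]
```

View pics/b_top.png

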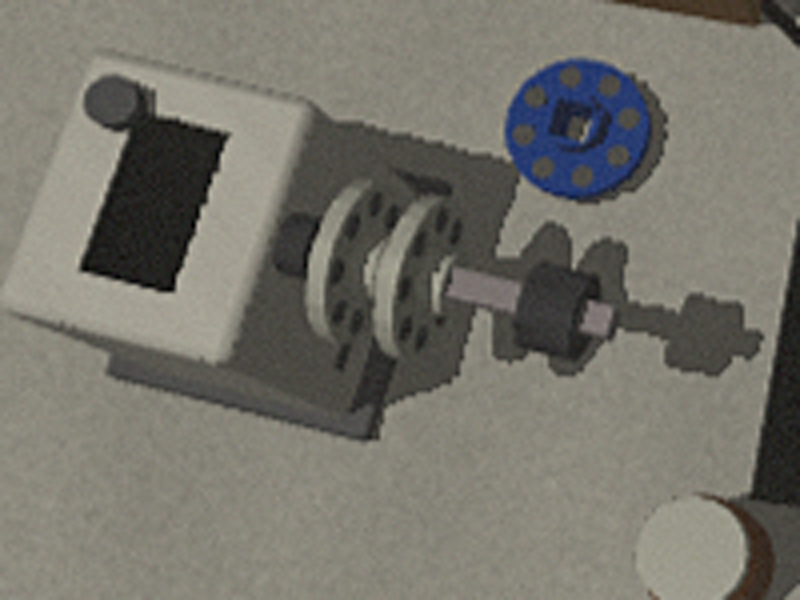

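View pics/b_scene.png

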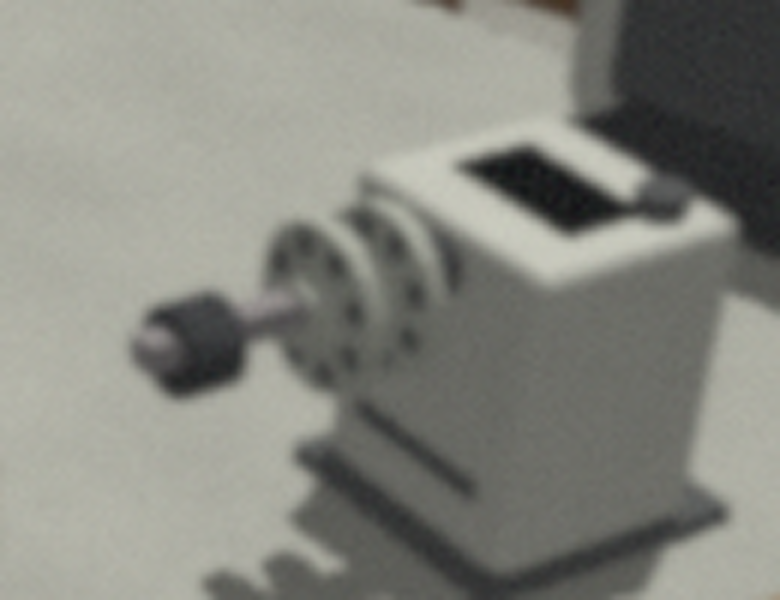

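Two white discs on the bar (top crop (340,260) and (410,270)), the collar at (555,310), bar tip at (612,320). The blue disc on the bench is excluded. Candidates: disc at top (90,175)/(105,178), blue (150,142) rejected; two trays needed. Now the precise geometry.

```bash
python3 - <<'E'
from h import *
t=camera("top");c=camera("scene")
W=cloud(t);S=cloud(c)
def sel(W,lo,hi):
    m=np.all((W>lo)&(W<hi),-1); return W[m]
# housing top
H=sel(W,[400,330,180],[700,650,192]);
r=cv2.minAreaRect(H[:,:2].astype(np.float32));print("housing",r,len(H),np.median(H[:,2]))
for nm,Q in(("top",W),("scene",S)):
    B=sel(Q,[440,180,163],[560,400,173]); 
    m=B[:,:2].mean(0);u,s,v=np.linalg.svd(B[:,:2]-m);print(nm,"bar",len(B),m,v[0],"z",np.median(B[:,2]),sorted((B[:,:2]-m)@v[0])[::max(1,len(B)-1)])
    C=sel(Q,[440,180,172],[560,290,190]);print("collar top",C.mean(0),C.min(0),C.max(0),len(C))
    D=sel(Q,[430,260,175],[640,400,215]);print("discs",len(D),D.mean(0),D[:,2].max())
    # tray stack
    T=sel(Q,[400,-450,98],[640,-230,115]);r=cv2.minAreaRect(T[:,:2].astype(np.float32));print("tray",r,len(T),np.median(T[:,2]),cv2.boxPoints(r).round(0).tolist())
    D=sel(Q,[560,-80,18],[740,100,35]);print("dish",len(D),cv2.minEnclosingCircle(D[:,:2].astype(np.float32)),np.median(D[:,2]))
    J=sel(Q,[330,120,84],[430,220,95]);print("jar",len(J),cv2.minEnclosingCircle(J[:,:2].astype(np.float32)))
    J=sel(Q,[580,-300,135],[720,-180,160]);print("bottle",len(J),J.mean(0))
g=cv2.cvtColor(t["color"],cv2.COLOR_RGB2GRAY)
lab,n=cv2.connectedComponents((g<40).astype(np.uint8))[::-1],0
l=lab[0];k=l[209,267];ys,xs=np.where(l==k);pts=np.array([ray(t,x,y,4)[:2] for x,y in zip(xs,ys)],np.float32)
r=cv2.minAreaRect(pts);print("mat",r,cv2.boxPoints(r).round(0).tolist())
E
```

```text
housing ((537.7532958984375, 421.6901550292969), (202.34092712402344, 148.99464416503906), 78.23394775390625) 4046 185.34355635012213
top bar 654 [509.78179474 305.0959465 ] [-0.19919573 -0.97995972] z 168.78851848961318 [np.float64(-93.09754348271181), np.float64(89.51595692413002)]
collar top [498.54258163 248.94863431 177.33478418] [479.20784553 231.05518288 172.0763971 ] [519.57010762 286.06022903 183.91728374] 248
discs 1052 [532.95166584 356.08612692 186.85829286] 205.88001489632472
tray ((543.735107421875, -300.0181884765625), (216.694091796875, 90.24986267089844), 13.540868759155273) 393 102.98325753815288 [[428.0, -282.0], [449.0, -369.0], [660.0, -319.0], [639.0, -231.0]]
dish 322 ((649.888427734375, 18.720951080322266), 63.848995208740234) 24.24336096575678
jar 627 ((379.0853271484375, 180.51876831054688), 31.24240493774414)
bottle 139 [ 656.30642489 -235.18396481  148.00711903]
scene bar 253 [520.05249183 292.40336629] [-0.2509232 -0.968007 ] z 167.41243278385457 [np.float64(-105.57565394887094), np.float64(81.68488734121757)]
collar top [506.77755437 244.96392302 176.00763172] [489.4688254  228.92001154 172.02330411] [522.52098576 267.40336664 180.26927041] 68
discs 418 [543.13271575 352.67260211 185.02380865] 201.496852882618
tray ((515.0828857421875, -309.4452819824219), (142.101318359375, 68.65161895751953), 2.4901022911071777) 315 101.64706772028637 [[443.0, -278.0], [446.0, -347.0], [588.0, -341.0], [585.0, -272.0]]
dish 258 ((650.9639282226562, 16.479795455932617), 66.99497985839844) 22.59440937513324
jar 194 ((383.6507873535156, 179.83746337890625), 34.39201354980469)
bottle 149 [ 664.99876962 -240.15253332  146.03669749]
mat ((487.6250305175781, -17.40966796875), (338.1732177734375, 177.6476593017578), 83.46693420410156) [[380.0, -175.0], [557.0, -196.0], [595.0, 140.0], [419.0, 161.0]]
```

```bash
python3 - <<'E'
from h import *
t=camera("top");c=camera("scene")
W=cloud(t);S=cloud(c)
def sel(W,lo,hi):
    m=np.all((W>lo)&(W<hi),-1); return W[m]
H=sel(W,[400,330,181],[700,560,190]);
o=np.array([537,421])
for a in range(4): pass
r=cv2.minAreaRect(H[:,:2].astype(np.float32))
# refine housing rect w/ percentile at angles
best=[]
for a in np.arange(-25,5,0.5):
    e=np.array([np.cos(np.radians(a)),np.sin(np.radians(a))]);n=np.array([-e[1],e[0]])
    x=H[:,:2]@e;y=H[:,:2]@n
    dx=np.percentile(x,[1.,99.]);dy=np.percentile(y,[1.,99.]);best.append((np.ptp(dx)*np.ptp(dy),a,np.ptp(dx),np.ptp(dy),dx.mean()*e+dy.mean()*n))
print(sorted(best,key=lambda b:b[0])[:3])
for nm,Q in(("top",W),("scene",S)):
    B=sel(Q,[480,240,164],[540,305,171]); B=B[(abs((B[:,0]-512)-0.2*(B[:,1]-270))<30)]
    l=cv2.fitLine(B[:,:2].astype(np.float32),cv2.DIST_HUBER,0,0.01,0.01).ravel();print(nm,len(B),l)
    T=sel(Q,[420,-380,98],[600,-255,108]);r=cv2.minAreaRect(T[:,:2].astype(np.float32));print("tray",r,len(T))
    # disc plates: points, along-bar coordinate histogram
    D=sel(Q,[430,260,175],[640,420,205]);print(np.histogram(D[:,:2]@[.21,.978],bins=np.arange(400,560,5))[0])
crop(t,(360,110,430,240),"c_tray",5); crop(c,(100,220,230,310),"c_tray2",6)
E
```

```text
[(np.float64(23816.96422290462), np.float64(-13.0), np.float64(143.0097589523769), np.float64(166.5408318801223), array([540.00140691, 435.88226605])), (np.float64(23824.152403961518), np.float64(-12.5), np.float64(143.09552360719772), np.float64(166.49124866658764), array([540.20394821, 435.93201106])), (np.float64(23843.627865537528), np.float64(-13.5), np.float64(143.07348862830844), np.float64(166.6530123374642), array([539.86510201, 435.95681385]))]
top 166 [4.7316489e-01 8.8097388e-01 5.0735080e+02 2.8520264e+02]
tray ((511.3919677734375, -307.86126708984375), (140.66409301757812, 67.79655456542969), 2.503234386444092) 361
[  0   2   0  97 129  91   3   0   2   0   2 204  91  33   0   1  16  19
  18 192 194 169 138 103  86  59  32  14   0   0   0]
scene 56 [ 1.4424984e-01 -9.8954129e-01  5.1788800e+02  2.7221796e+02]
tray ((514.4403076171875, -309.7898254394531), (144.00003051757812, 67.52111053466797), 1.9718323945999146) 308
[ 0  0  0 55 67 19  1  0  0  0 18 87 26  8  0  0  0  2  2 67 75 35 39 33
 28 20 15  4  0  0  0]
```

View pics/c_tray.png

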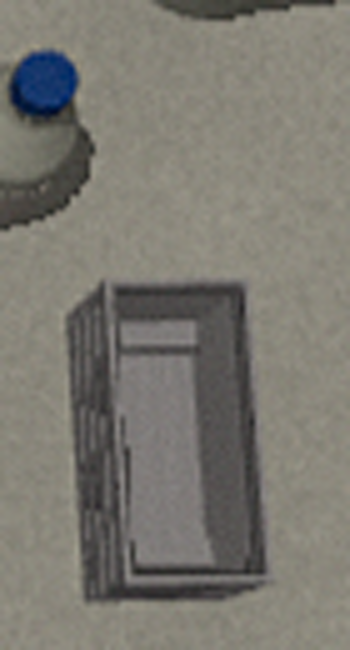

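View pics/c_tray2.png

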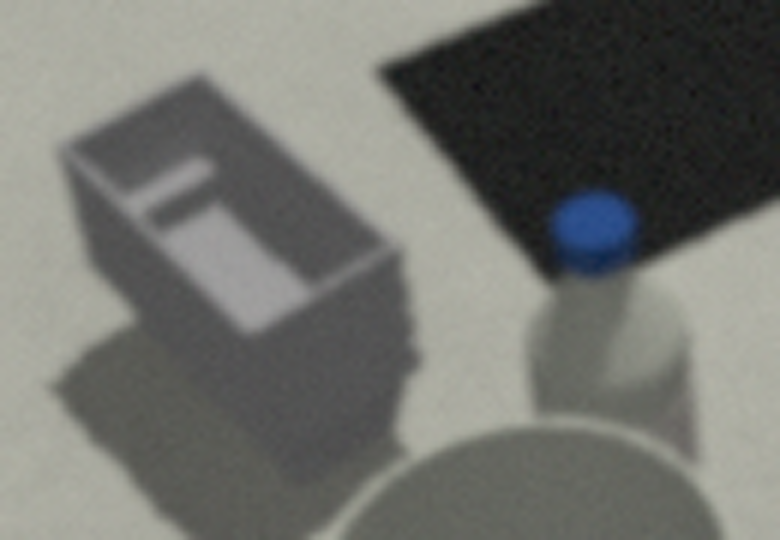

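```bash
python3 - <<'E'
from h import *
t=camera("top");c=camera("scene")
f=lambda x,y:ray(t,5+(x+.5)/4-.5,110+(y+.5)/4-.5,168)[:2]
tip=f(612,321);b=f(455,282);print(tip,b,(b-tip)/np.linalg.norm(b-tip))
crop(t,(110,165,170,205),"d_bar",12)
fs=lambda x,y:ray(c,270+(x+.5)/6-.5,90+(y+.5)/6-.5,160)[:2]
print("scene tip",fs(150,352))
E
```

```text
[492.40029677 216.40070005] [510.83175315 301.16978882] [0.212467   0.97716824]
scene tip [497.51687161 220.26833816]
```

View pics/d_bar.png

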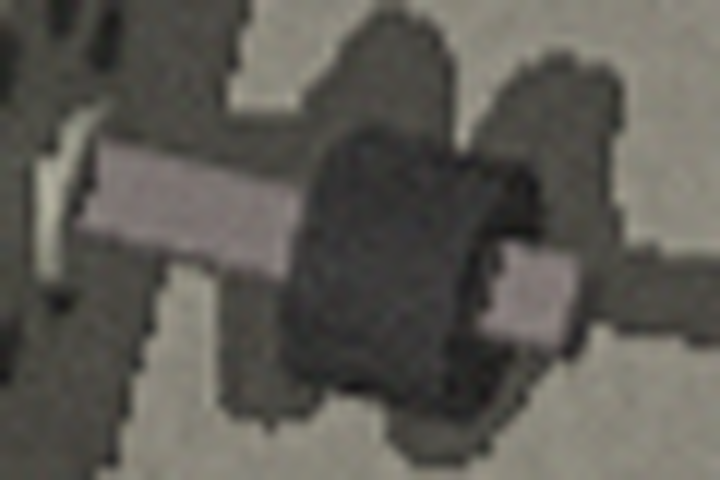

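```bash
python3 -m handwheel '[[[0,-0.006,0],[0,-0.118,0]],[[0,-0.006,0],[0,-0.118,0]],[[0,-0.006,0],[0,-0.118,0]],[[0,-0.006,0],[0,-0.118,0]],[[0,-0.006,0],[0,-0.118,0]],[[0,-0.006,0],[0,-0.118,0]],[[0,-0.006,0],[0,-0.118,0]],[[0,-0.006,0],[0,-0.118,0]],[[0,0,0],[0,0,0]]]'
cat > go.py <<'E'
# prints shift (tool frame) from measured tcp to target xyz(mm) and yaw(deg) of tool z
import sys
from h import *
s,p,r=tool();m=r.as_matrix()
T=np.array([float(a) for a in sys.argv[1:4]])
print("tcp",p.round(1),"yaw",np.degrees(np.arctan2(m[1,2],m[0,2])).round(2),"down",m[:,1].round(3),"j",s["joints"].round(2),"w",s["gripper_width"].round(1),"F",s["contact_force"].round(1))
print("shift tool mm",r.inv().apply(T-p).round(1))
if len(sys.argv)>4:
    y=np.radians(float(sys.argv[4]));D=np.array([[np.sin(y),0,np.cos(y)],[-np.cos(y),0,np.sin(y)],[0,-1,0]])
    print("turn rad",(r.inv()*R.from_matrix(D)).as_rotvec().round(4), "if turned first, shift",(D.T@(T-p)).round(1))
E
python3 go.py 560 -200 270 -12.5
```

```text
t: 1.3
tcp_pos: [257.9, -597.4, 280.7]
ee_rot: [-1.099, 1.365, -1.369]
contact_force: [0.0, -0.1, 0.3]
gripper_width: 85.5Traceback (most recent call last):
  File "go.py", line 6, in <module>
    print("tcp",p.round(1),"yaw",np.degrees(np.arctan2(m[1,2],m[0,2])).round(2),"down",m[:,1].round(3),"j",s["joints"].round(2),"w",s["gripper_width"].round(1),"F",s["contact_force"].round(1))
                                                                                                                                    ^^^^^^^^^^^^^^^^^^^^^^^^
AttributeError: 'float' object has no attribute 'round'
```

```bash
sed -i 's/s\["gripper_width"\].round(1)/round(s["gripper_width"],1)/' go.py; python3 go.py 560 -200 270 -12.5
```

```text
tcp [ 257.9 -597.4  280.7] yaw -12.4 down [ 0.001 -0.002 -1.   ] j [ 1.26  0.44 -0.21  1.54  0.09  1.17  0.82] w 85.5 F [ 0.  -0.1  0.3]
shift tool mm [-453.    10.2  209.7]
turn rad [-0.0016  0.0018  0.0018] if turned first, shift [-453.3   10.7  208.9]
```

```bash
python3 -m handwheel '[[[-0.02,0,0.01],[0,0,0]],[[-0.035,0,0.016],[0,0,0]],[[-0.035,0,0.016],[0,0,0]],[[-0.035,0,0.016],[0,0,0]],[[-0.035,0,0.016],[0,0,0]],[[-0.035,0,0.016],[0,0,0]],[[-0.035,0,0.016],[0,0,0]],[[-0.035,0,0.016],[0,0,0]],[[-0.035,0,0.016],[0,0,0]],[[-0.035,0,0.016],[0,0,0]]]'; python3 -m handwheel '[[[-0.035,0,0.016],[0,0,0]],[[-0.035,0,0.016],[0,0,0]],[[-0.035,0,0.016],[0,0,0]],[[-0.02,0,0.006],[0,0,0]],[[0,0,0],[0,0,0]]]' ; python3 go.py 501 248 235 -12.5
```

```text
t: 2.13
tcp_pos: [481.6, -301.6, 279.2]
ee_rot: [-1.095, 1.371, -1.372]
contact_force: [0.4, -0.2, -0.2]
gripper_width: 85.3
t: 2.55
tcp_pos: [563.3, -186.1, 279.1]
ee_rot: [-1.097, 1.365, -1.362]
contact_force: [0.1, 0.9, -0.2]
gripper_width: 85.4
tcp [ 563.3 -186.1  279.1] yaw -12.23 down [ 0.001  0.003 -1.   ] j [ 0.59  0.37 -0.42  1.67  0.16  1.13 -0.08] w 85.4 F [ 0.1  0.9 -0.2]
shift tool mm [-410.9   45.5 -152.9]
turn rad [-0.0006  0.0048 -0.0036] if turned first, shift [-410.4   44.1 -154.8]
```

```bash
python3 -m handwheel '[[[-0.033,0,-0.0125],[0,0,0]],[[-0.033,0,-0.0125],[0,0,0]],[[-0.033,0,-0.0125],[0,0,0]],[[-0.033,0,-0.0125],[0,0,0]],[[-0.033,0,-0.0125],[0,0,0]],[[-0.033,0,-0.0125],[0,0,0]],[[-0.033,0,-0.0125],[0,0,0]],[[-0.033,0,-0.0125],[0,0,0]],[[-0.033,0,-0.0125],[0,0,0]],[[-0.033,0,-0.0125],[0,0,0]]]'; python3 -m handwheel '[[[-0.03,0,-0.0125],[0,0,0]],[[-0.02,0,-0.0085],[0,0,0]],[[-0.01,0,-0.003],[0,0,0]],[[0,0,0],[0,0,0]],[[0,0,0],[0,0,0]]]' ; python3 go.py 501 248 235 -12.5
python3 - <<'E'
from h import *
w=camera("wrist");cv2.imwrite("pics/e_w.png",w["color"][:,:,::-1])
t=camera("top");crop(t,(60,130,220,250),"e_t",5)
Z=w["z_map"];print(Z[100:380:40,100:420:40].round(0))
E
```

```text
t: 3.38
tcp_pos: [510.0, 156.9, 279.2]
ee_rot: [-1.095, 1.372, -1.373]
contact_force: [0.6, 0.6, 0.6]
gripper_width: 85.3
t: 3.8
tcp_pos: [500.5, 218.8, 278.9]
ee_rot: [-1.097, 1.37, -1.371]
contact_force: [-0.2, -0.8, -0.8]
gripper_width: 85.4
tcp [500.5 218.8 278.9] yaw -12.67 down [-0.    -0.001 -1.   ] j [ 0.03  0.32 -0.61  1.77  0.2   1.12 -0.87] w 85.4 F [-0.2 -0.8 -0.8]
shift tool mm [-28.7  43.9  -5.9]
turn rad [-0.     -0.0029  0.0012] if turned first, shift [-28.6  43.9  -5.9]
[[395. 398. 402. 401. 399. 401. 378. 377.]
 [417. 418. 419. 419. 277. 418. 419. 418.]
 [437. 438. 399. 438. 439. 439. 438. 439.]
 [462. 460. 362. 456. 456. 456. 462. 463.]
 [488. 486. 485. 484. 479. 480. 145. 483.]
 [521. 104. 515. 513. 509. 508. 514. 103.]
 [ 99.  78.  80.  88. 544.  88.  81.  87.]]
```

View pics/e_w.png

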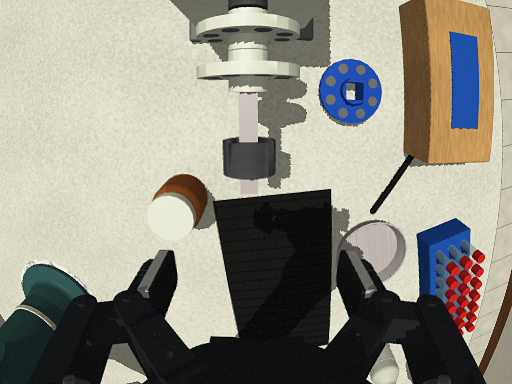

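View pics/e_t.png

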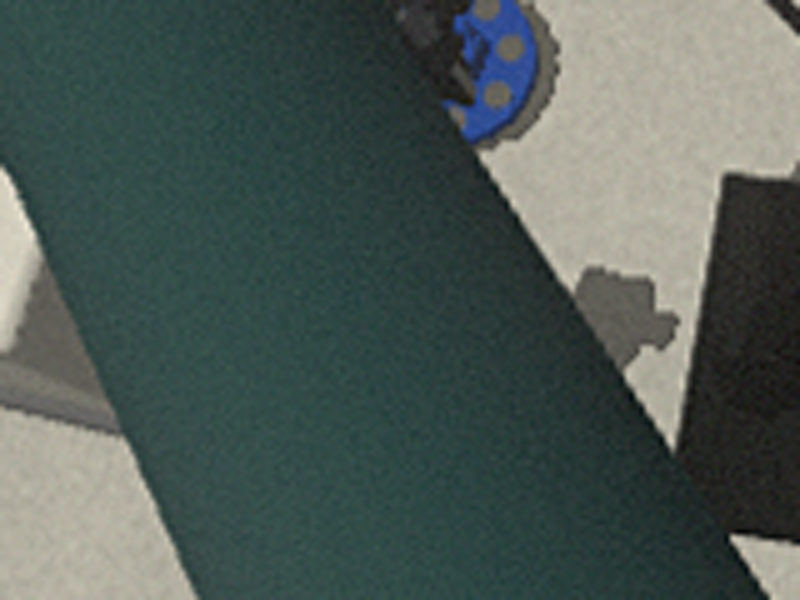

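Wrist view: collar (249,158), bar tip (249,193), discs' plates at y≈70 and y≈28, shoulder at the top. No third disc.

```bash
python3 - <<'E'
from h import *
w=camera("wrist");W=wcloud(w)
for v in (96,105,120,132): 
    print(v,[W[v,u].round(1).tolist() for u in (240,248,256)])
def sel(lo,hi): return W[np.all((W>lo)&(W<hi),-1)]
B=sel([470,200,165],[540,300,172])
B=B[abs((B-[494,218,0])[:,:2]@[.976,-.217])<14]
o=np.array([.217,.976]);
l=cv2.fitLine(B[:,:2].astype(np.float32),cv2.DIST_HUBER,0,.01,.01).ravel();print(l,np.median(B[:,2]))
s=(B[:,:2]-[494,218])@o;e=(B[:,:2]-[494,218])@[.976,-.217];print("s",s.min(),s.max(),"e",np.percentile(e,[2,50,98]))
C=sel([460,225,150],[540,280,182]);C=C[((C[:,:2]-[494,218])@o>8)];
s=(C[:,:2]-[494,218])@o;e=(C[:,:2]-[494,218])@[.976,-.217]
print("collar s",np.percentile(s,[1,99]),"e",np.percentile(e,[1,99]),C[:,2].max())
D=sel([430,280,180],[640,420,206]);s=(D[:,:2]-[494,218])@o;print(np.histogram(s,bins=np.arange(80,180,4)))
E=D[D[:,2]>190];print((E[:,:2]-[494,218])@[.976,-.217],"") if 0 else print(np.median((E[:,:2]-[494,218])@[.976,-.217]))
E
```

```text
96 [[504.9, 301.6, 167.6], [511.4, 300.0, 166.0], [517.9, 298.5, 166.2]]
105 [[503.1, 294.1, 166.7], [509.7, 292.6, 167.0], [516.2, 291.0, 167.0]]
120 [[500.3, 281.7, 168.4], [506.8, 280.0, 166.9], [513.4, 278.6, 167.6]]
132 [[497.7, 271.4, 166.3], [504.5, 270.1, 168.0], [511.1, 268.5, 167.6]]
[2.1723121e-01 9.7612017e-01 5.0335818e+02 2.6803262e+02] 166.89578142685136
s -1.4350589983984656 84.65389682230757 e [-9.58841747 -1.71089654  5.8784759 ]
collar s [ 9.31820186 62.08354941] e [-24.37352672  21.52720598] 180.57461265462058
(array([  0,   0,   0,   0,   0, 414, 490, 450,   1,   0,   0,   0,   0,
         0, 540, 456, 459,  69,   0,   0,   0,   0,   0,   0]), array([ 80,  84,  88,  92,  96, 100, 104, 108, 112, 116, 120, 124, 128,
       132, 136, 140, 144, 148, 152, 156, 160, 164, 168, 172, 176]))
-1.7231026462527703
```

```bash
python3 -m handwheel '[[[-0.015,0,-0.004],[0,0,0]],[[-0.0135,0,-0.004],[0,0,0]],[[0,0.02,0],[0,0,0]],[[0,0.025,0],[0,0,0]],[[0,0.025,0],[0,0,0]],[[0,0.025,0],[0,0,0]],[[0,0.025,0],[0,0,0]],[[0,0.02,0],[0,0,0]],[[0,0,0],[0,0,0]],[[0,0,0],[0,0,0]]]'; python3 go.py 498.7 247.3 137 -12.5
python3 - <<'E'
from h import *
w=camera("wrist");cv2.imwrite("pics/f_w.png",w["color"][:,:,::-1])
E
```

```text
t: 4.78
tcp_pos: [498.5, 248.2, 138.7]
ee_rot: [-1.099, 1.371, -1.37]
contact_force: [-0.0, 0.1, 0.1]
gripper_width: 85.4
tcp [498.5 248.2 138.7] yaw -12.67 down [-0.002 -0.001 -1.   ] j [-0.09  0.5  -0.56  1.88  0.34  0.86 -1.04] w 85.4 F [-0.   0.1  0.1]
shift tool mm [0.9 1.7 0.4]
turn rad [ 0.0016 -0.003   0.0015] if turned first, shift [0.9 1.7 0.4]
```

View pics/f_w.png

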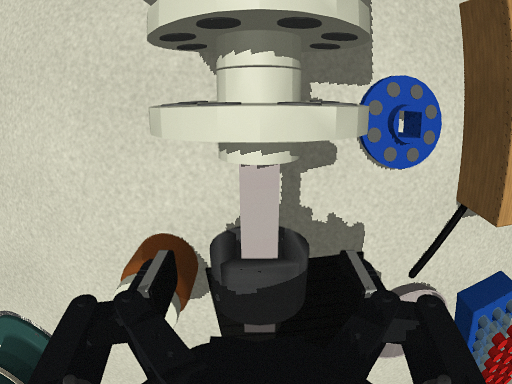

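Collar stands centred between the fingers (258,270). Close.

```bash
python3 -m handwheel '[[[0,0,0],[0,0,0]],[[0,0,0],[0,0,0]],[[0,0,0],[0,0,0]],[[0,0,0],[0,0,0]],[[0,0,0],[0,0,0]],[[0,0,0],[0,0,0]],[[0,0,0],[0,0,0]],[[0,0,0],[0,0,0]],[[0,0,0],[0,0,0]],[[0,0,0],[0,0,0]]]' 0 50
python3 -m handwheel '[[[0,-0.002,0],[0,0,0]],[[0,-0.002,0],[0,0,0]],[[0.003,0,0],[0,0,0]],[[0.005,0,0],[0,0,0]],[[0.005,0,0],[0,0,0]],[[0,0,0],[0,0,0]]]'
python3 go.py 498.7 247.3 141 -12.5
```

```text
t: 5.67
tcp_pos: [499.2, 249.9, 140.8]
ee_rot: [-1.095, 1.367, -1.37]
contact_force: [-1.3, -1.4, 5.1]
gripper_width: 46.1
t: 6.17
tcp_pos: [495.3, 235.2, 142.8]
ee_rot: [-1.099, 1.37, -1.371]
contact_force: [0.5, -1.0, -1.9]
gripper_width: 46.1
tcp [495.3 235.2 142.8] yaw -12.63 down [-0.001 -0.002 -1.   ] j [-0.06  0.48 -0.56  1.9   0.33  0.86 -1.01] w 46.1 F [ 0.5 -1.  -1.9]
shift tool mm [-12.5   1.8   0.7]
turn rad [ 0.0006 -0.0023  0.0017] if turned first, shift [-12.5   1.8   0.7]
```

```bash
python3 -m handwheel '[[[0.007,0,0],[0,0,0]],[[0.007,0,0],[0,0,0]],[[0.008,0,0],[0,0,0]],[[0.008,0,0],[0,0,0]],[[0.008,0,0],[0,0,0]],[[0.01,0,0],[0,0,0]],[[0.012,0,0],[0,0,0]],[[0.012,0,0],[0,0,0]],[[0.012,0,0],[0,0,0]],[[0,0,0],[0,0,0]]]'
python3 go.py 649.5 17.5 200 -12.5
python3 - <<'E'
from h import *
w=camera("wrist");cv2.imwrite("pics/g_w.png",w["color"][:,:,::-1])
c=camera("scene");crop(c,(220,110,400,270),"g_s",4)
t=camera("top");D=cloud(t);D=D[np.all((D>[560,-80,18])&(D<[740,100,35]),-1)];print("dish",len(D),cv2.minEnclosingCircle(D[:,:2].astype(np.float32)))
E
```

```text
t: 7.0
tcp_pos: [476.8, 151.5, 143.0]
ee_rot: [-1.098, 1.371, -1.373]
contact_force: [-0.3, -0.5, -1.2]
gripper_width: 46.7
tcp [476.8 151.5 143. ] yaw -12.75 down [-0.001 -0.002 -1.   ] j [ 0.1   0.41 -0.57  2.01  0.3   0.81 -0.87] w 46.7 F [-0.3 -0.5 -1.2]
shift tool mm [ 92.7 -56.9 198. ]
turn rad [ 0.0005 -0.0044  0.0025] if turned first, shift [ 93.5 -57.  197.6]
dish 325 ((650.1365356445312, 18.785371780395508), 63.965518951416016)
```

View pics/g_w.png

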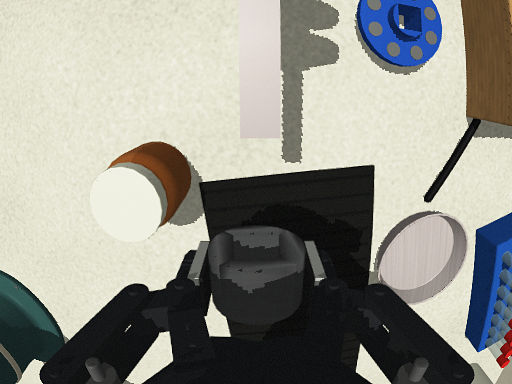

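View pics/g_s.png

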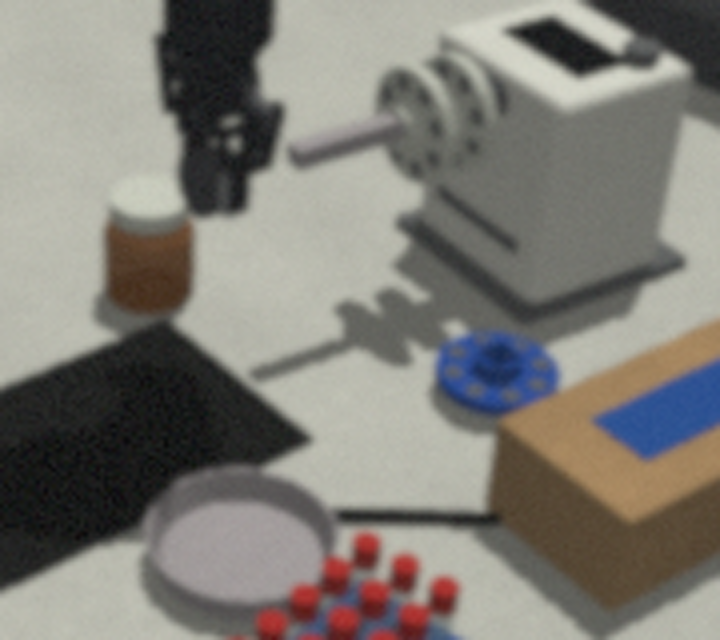

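Collar is off and held level (wrist 258,272), bar free; dish still at (650,18). Move over the dish.

```bash
python3 -m handwheel '[[[0.005,0,0.015],[0,0,0]],[[0.01,0,0.025],[0,0,0]],[[0.013,0,0.027],[0,0,0]],[[0.013,0,0.027],[0,0,0]],[[0.013,0,0.027],[0,0,0]],[[0.013,0,0.027],[0,0,0]],[[0.013,0,0.025],[0,0,0]],[[0.01,0,0.018],[0,0,0]],[[0.003,0,0.007],[0,0,0]],[[0,0,0],[0,0,0]]]'
python3 go.py 649.5 17.5 20 -12.5
```

```text
t: 7.98
tcp_pos: [651.9, 19.4, 142.5]
ee_rot: [-1.096, 1.371, -1.371]
contact_force: [-1.0, 0.6, -2.6]
gripper_width: 46.5
tcp [651.9  19.4 142.5] yaw -12.72 down [ 0. -0. -1.] j [ 0.26  0.63 -0.49  1.64  0.34  0.96 -0.57] w 46.5 F [-1.   0.6 -2.6]
shift tool mm [  2.4 122.5  -1.9]
turn rad [-0.0002 -0.0038  0.0001] if turned first, shift [  2.4 122.5  -1.9]
```

```bash
python3 -m handwheel '[[[0.001,0.02,-0.001],[0,0,0]],[[0.001,0.025,-0.001],[0,0,0]],[[0,0.025,0],[0,0,0]],[[0,0.02,0],[0,0,0]],[[0,0.015,0],[0,0,0]],[[0,0.01,0],[0,0,0]],[[0,0.005,0],[0,0,0]],[[0,0,0],[0,0,0]],[[0,0,0],[0,0,0]]]'
python3 go.py 649.5 17.5 13 -12.5
python3 - <<'E'
from h import *
w=camera("wrist");cv2.imwrite("pics/h_w.png",w["color"][:,:,::-1])
c=camera("scene");crop(c,(220,170,350,290),"h_s",5)
E
```

```text
t: 8.73
tcp_pos: [648.6, 20.2, 24.0]
ee_rot: [-1.097, 1.368, -1.369]
contact_force: [-0.2, -0.7, -1.5]
gripper_width: 46.2
tcp [648.6  20.2  24. ] yaw -12.53 down [ 0.001  0.    -1.   ] j [ 0.22  0.77 -0.42  1.7   0.43  0.76 -0.63] w 46.2 F [-0.2 -0.7 -1.5]
shift tool mm [ 2.4 11.   1.5]
turn rad [-0.001  -0.0005 -0.0005] if turned first, shift [ 2.4 11.   1.5]
```

View pics/h_w.png

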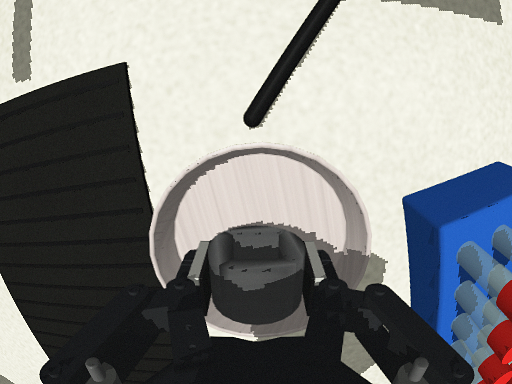

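View pics/h_s.png

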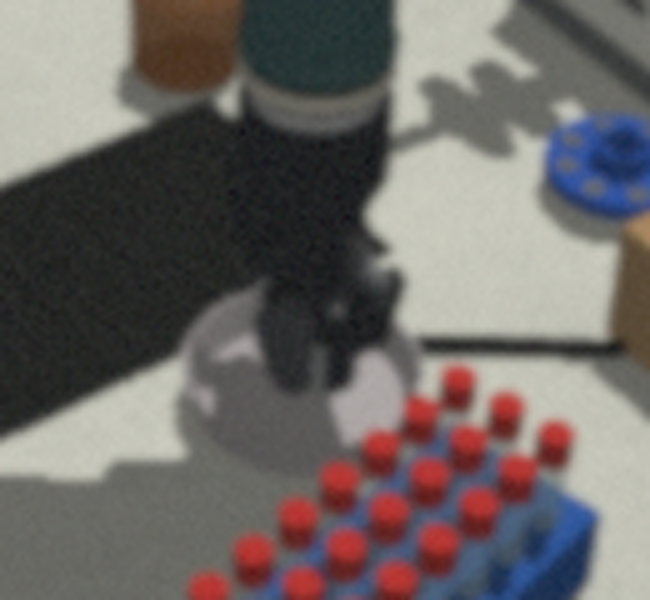

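```bash
python3 -m handwheel '[[[0,0.004,0],[0,0,0]],[[0,0.003,0],[0,0,0]],[[0,0.001,0],[0,0,0]],[[0,0,0],[0,0,0]],[[0,0,0],[0,0,0]]]'
python3 -m handwheel '[[[0,0.001,0],[0,0,0]],[[0,0,0],[0,0,0]],[[0,0,0],[0,0,0]]]'
python3 -m handwheel '[[[0,0.001,0],[0,0,0]],[[0,0,0],[0,0,0]],[[0,0,0],[0,0,0]]]'
```

```text
t: 9.25
tcp_pos: [647.9, 19.7, 15.1]
ee_rot: [-1.098, 1.369, -1.369]
contact_force: [0.4, -0.4, -1.7]
gripper_width: 46.2
t: 9.5
tcp_pos: [648.1, 19.7, 14.3]
ee_rot: [-1.098, 1.369, -1.369]
contact_force: [0.2, 0.1, -1.7]
gripper_width: 46.3
t: 9.75
tcp_pos: [648.0, 19.7, 13.2]
ee_rot: [-1.098, 1.369, -1.369]
contact_force: [-0.5, -0.1, -1.3]
gripper_width: 46.1
```

```bash
python3 -m handwheel '[[[0,0.001,0],[0,0,0]],[[0,0,0],[0,0,0]],[[0,0,0],[0,0,0]]]'
python3 -m handwheel '[[[0,0.001,0],[0,0,0]],[[0,0,0],[0,0,0]],[[0,0,0],[0,0,0]]]'
```

```text
t: 10.0
tcp_pos: [648.2, 19.7, 12.6]
ee_rot: [-1.097, 1.368, -1.369]
contact_force: [-0.6, -0.1, 2.7]
gripper_width: 46.4
t: 10.25
tcp_pos: [648.2, 19.7, 12.5]
ee_rot: [-1.098, 1.368, -1.369]
contact_force: [-2.7, -0.9, 8.2]
gripper_width: 46.3
```

Contact at TCP 12.5 as predicted. Release partly and rise.

```bash
python3 -m handwheel '[[[0,-0.001,0],[0,0,0]],[[0,0,0],[0,0,0]],[[0,0,0],[0,0,0]],[[0,0,0],[0,0,0]],[[0,0,0],[0,0,0]],[[0,0,0],[0,0,0]]]' 0.72
python3 -m handwheel '[[[0,-0.01,0],[0,0,0]],[[0,-0.02,0],[0,0,0]],[[0,-0.03,0],[0,0,0]],[[0,-0.03,0],[0,0,0]],[[0,-0.03,0],[0,0,0]],[[0,-0.03,0],[0,0,0]],[[0,-0.03,0],[0,0,0]],[[0,-0.02,0],[0,0,0]],[[0,0,0],[0,0,0]]]'
python3 go.py 512 -308.5 200 -87.8
python3 - <<'E'
from h import *
w=camera("wrist");cv2.imwrite("pics/i_w.png",w["color"][:,:,::-1])
E
```

```text
t: 10.75
tcp_pos: [648.0, 19.7, 12.0]
ee_rot: [-1.098, 1.369, -1.369]
contact_force: [-0.6, -0.3, -0.0]
gripper_width: 61.8
t: 11.5
tcp_pos: [650.8, 20.4, 218.7]
ee_rot: [-1.089, 1.362, -1.372]
contact_force: [0.8, 0.2, 1.1]
gripper_width: 61.1
tcp [650.8  20.4 218.7] yaw -12.55 down [ 0.01  0.   -1.  ] j [ 0.29  0.54 -0.52  1.59  0.3   1.08 -0.53] w 61.1 F [0.8 0.2 1.1]
shift tool mm [351.3  17.3 -64.2]
turn rad [-0.0065  1.3134 -0.0082] if turned first, shift [151.3  18.7 323.4]
```

View pics/i_w.png

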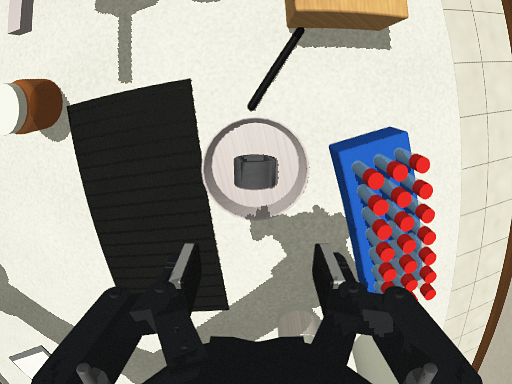

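Collar lies centred in the dish (255,172). Now to the tray stack.

```bash
python3 -m handwheel '[[[0,0,0],[0,0.12,0]],[[0,0,0],[0,0.12,0]],[[0,0,0],[0,0.12,0]],[[0,0,0],[0,0.12,0]],[[0,0,0],[0,0.12,0]],[[0,0,0],[0,0.12,0]],[[0,0,0],[0,0.12,0]],[[0,0,0],[0,0.12,0]],[[0,0,0],[0,0.12,0]],[[0,0,0],[0,0.12,0]]]' 1
python3 -m handwheel '[[[0,0,0],[0,0.11,0]],[[0.012,0,0.025],[0,0,0]],[[0.015,0,0.033],[0,0,0]],[[0.015,0,0.033],[0,0,0]],[[0.015,0,0.033],[0,0,0]],[[0.015,0,0.033],[0,0,0]],[[0.015,0,0.033],[0,0,0]],[[0.015,0,0.033],[0,0,0]],[[0.015,0,0.033],[0,0,0]],[[0.015,0,0.033],[0,0,0]]]'
python3 go.py 512 -308.5 200 -87.8
```

```text
t: 12.38
tcp_pos: [647.1, 19.6, 210.9]
ee_rot: [-0.16, 2.147, -2.147]
contact_force: [0.6, -0.0, 0.5]
gripper_width: 85.4
t: 13.22
tcp_pos: [526.5, -275.7, 211.3]
ee_rot: [-0.048, 2.202, -2.2]
contact_force: [1.0, -0.2, 0.7]
gripper_width: 85.5
tcp [ 526.5 -275.7  211.3] yaw -87.6 down [-0.002  0.001 -1.   ] j [ 0.55  0.41 -0.16  1.75  0.08  0.99 -1.17] w 85.5 F [ 1.  -0.2  0.7]
shift tool mm [15.8 11.3 32.1]
turn rad [0.0009 0.0034 0.0019] if turned first, shift [15.7 11.3 32.2]
```

```bash
python3 -m handwheel '[[[0.008,0,0.016],[0,0,0]],[[0.008,0,0.016],[0,0,0]],[[0,0,0],[0,0,0]],[[0,0,0],[0,0,0]]]'
python3 - <<'E'
from h import *
w=camera("wrist");cv2.imwrite("pics/j_w.png",w["color"][:,:,::-1])
W=wcloud(w)
T=W[np.all((W>[400,-390,99])&(W<[620,-230,109]),-1)]
r=cv2.minAreaRect(T[:,:2].astype(np.float32));print(r,len(T),np.median(T[:,2]));print(cv2.boxPoints(r).round(1).tolist())
n=0
for a in (1,2,2.5,3,3.5):
    e=np.array([np.cos(np.radians(a)),np.sin(np.radians(a))]);m=[-e[1],e[0]];y=T[:,:2]@m;x=T[:,:2]@e
    print(a,np.percentile(y,[1,99]),np.ptp(np.percentile(y,[1,99])),np.percentile(x,[1,99]))
# finger depth
z=w["z_map"];print(z[250:300:10,150:180:6].round(0))
E
python3 go.py 512 -308.5 200 -87.8
```

```text
t: 13.55
tcp_pos: [512.5, -307.6, 211.3]
ee_rot: [-0.045, 2.203, -2.201]
contact_force: [0.1, 0.3, 1.0]
gripper_width: 85.7
((510.73687744140625, -309.421875), (141.26409912109375, 66.93409729003906), 2.2165398597717285) 1688 102.81358721861494
[[438.8999938964844, -278.70001220703125], [441.5, -345.6000061035156], [582.5999755859375, -340.1000061035156], [580.0, -273.20001220703125]]
1 [-351.82806198 -284.28979954] 67.5382624336998 [435.48142914 576.01250759]
2 [-360.12107749 -293.83631921] 66.2847582789222 [429.94228558 570.08172919]
2.5 [-364.53567087 -298.18283368] 66.35283718940417 [427.08903111 567.21026581]
3 [-369.13132423 -302.25205853] 66.879265705374 [424.20199886 564.34554928]
3.5 [-373.67636765 -306.16243489] 67.51393276149247 [421.17711989 561.53916489]
[[399. 397. 143. 142. 403.]
 [140. 134. 133. 138. 146.]
 [124. 125. 126. 136. 148.]
 [117. 119. 126. 136. 146.]
 [110. 117. 126. 134. 145.]]
tcp [ 513.4 -306.2  211.5] yaw -87.59 down [-0.001  0.001 -1.   ] j [ 0.6   0.41 -0.15  1.75  0.07  0.99 -1.11] w 85.5 F [ 0.3  0.4 -0.1]
shift tool mm [ 1.5 11.5  2.3]
turn rad [0.0014 0.0036 0.001 ] if turned first, shift [ 1.5 11.5  2.3]
```

View pics/j_w.png

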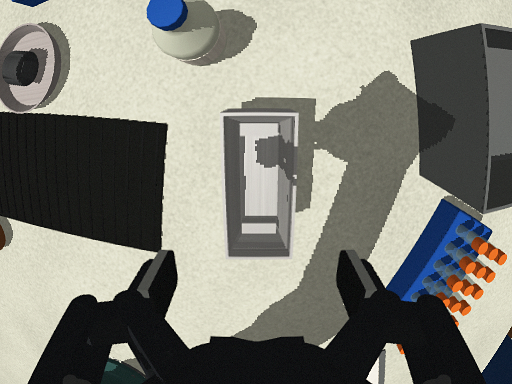

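```bash
python3 - <<'E'
from h import *
w=camera("wrist");W=wcloud(w);s,p,r=tool()
L=r.inv().apply((W-p).reshape(-1,3)).reshape(W.shape)
m=(np.linalg.norm(L,axis=-1)<90)
for side,(a,b) in (("L",(100,200)),("R",(310,410))):
    q=L[200:300,a:b][m[200:300,a:b]]
    q=q[q[:,1]>-45]; print(side,len(q),q.min(0).round(1),q.max(0).round(1)); 
    print(np.array(sorted(q.tolist(),key=lambda t:-t[1]))[:200:20].round(1))
E
```

```text
L 1454 [-11.1 -45.  -56.1] [ 12.8 -11.1 -41.5]
[[  8.7 -11.1 -42.6]
 [  6.6 -13.3 -42.4]
 [  7.3 -14.2 -42.3]
 [ 10.5 -15.2 -42.5]
 [ -9.9 -16.  -42.7]
 [  1.8 -16.6 -42.5]
 [ 11.7 -17.2 -42.2]
 [ -2.  -17.7 -42.3]
 [ -0.5 -18.2 -42.9]
 [ -5.7 -18.7 -52.2]]
R 1462 [-10.9 -45.   42.5] [ 12.8 -10.8  57.1]
[[  3.3 -10.8  43.4]
 [  5.6 -13.1  43.2]
 [ -6.3 -14.3  43. ]
 [ 10.6 -15.3  42.8]
 [ -0.1 -16.   43.3]
 [ -7.  -16.4  42.9]
 [  2.3 -17.   43.4]
 [  0.1 -17.5  43. ]
 [ -9.  -17.9  43.8]
 [ -1.1 -18.4  43.1]]
```

```bash
python3 -m handwheel '[[[0.003,0.02,0.003],[0,0,0]],[[0,0.025,0],[0,0,0]],[[0,0.025,0],[0,0,0]],[[0,0.02,0],[0,0,0]],[[0,0.015,0],[0,0,0]],[[0,0.01,0],[0,0,0]],[[0,0,0],[0,0,0]],[[0,0,0],[0,0,0]],[[0,0,0],[0,0,0]]]'
python3 go.py 510.7 -309.4 83 -87.75
```

```text
t: 14.4
tcp_pos: [511.7, -310.1, 98.3]
ee_rot: [-0.045, 2.198, -2.2]
contact_force: [-0.1, 0.5, 0.3]
gripper_width: 85.3
tcp [ 511.7 -310.1   98.3] yaw -87.56 down [ 0.002 -0.001 -1.   ] j [ 0.59  0.55 -0.13  1.82  0.1   0.77 -1.12] w 85.3 F [-0.1  0.5  0.3]
shift tool mm [ 1.  15.3 -0.8]
turn rad [-0.0008  0.0034 -0.0015] if turned first, shift [ 0.9 15.3 -0.8]
```

```bash
python3 -m handwheel '[[[0,0.008,-0.0005],[0,0.0035,0]],[[0,0.007,0],[0,0,0]],[[0,0,0],[0,0,0]],[[0,0,0],[0,0,0]],[[0,0,0],[0,0,0]]]'
python3 -m handwheel '[[[0,0,0],[0,0,0]],[[0,0,0],[0,0,0]],[[0,0,0],[0,0,0]],[[0,0,0],[0,0,0]],[[0,0,0],[0,0,0]],[[0,0,0],[0,0,0]],[[0,0,0],[0,0,0]],[[0,0,0],[0,0,0]]]' 0.6 30
python3 go.py 510.7 -309.4 83 -87.75
python3 - <<'E'
from h import *
c=camera("scene");crop(c,(90,200,220,310),"k_s",6)
w=camera("wrist");cv2.imwrite("pics/k_w.png",w["color"][:,:,::-1])
W=wcloud(w);s,p,r=tool();L=r.inv().apply((W-p).reshape(-1,3)).reshape(W.shape)
for a,b in((120,240),(280,400)):
    q=L[200:330,a:b].reshape(-1,3);q=q[(abs(q[:,0])<12.5)&(abs(q[:,2])>33)&(abs(q[:,2])<48)&(q[:,1]>-40)&(q[:,1]<5)];print(len(q),np.percentile(q[:,1],[50,95,99,100]))
E
```

```text
t: 14.82
tcp_pos: [510.7, -309.9, 82.3]
ee_rot: [-0.042, 2.202, -2.202]
contact_force: [0.3, 1.5, 0.4]
gripper_width: 85.4
t: 15.48
tcp_pos: [510.9, -310.0, 82.7]
ee_rot: [-0.042, 2.201, -2.202]
contact_force: [-1.9, 0.3, 4.9]
gripper_width: 65.3
tcp [ 510.9 -310.    82.7] yaw -87.81 down [ 0.001 -0.    -1.   ] j [ 0.59  0.57 -0.13  1.83  0.1   0.74 -1.13] w 65.3 F [-1.9  0.3  4.9]
shift tool mm [ 0.2 -0.3 -0.6]
turn rad [-0.0004 -0.0011 -0.0005] if turned first, shift [ 0.2 -0.3 -0.6]
771 [-27.94724461 -13.87560643 -10.14599726  -8.77737845]
675 [-27.20041743 -13.12649482 -10.48601321  -9.23663623]
```

View pics/k_s.png

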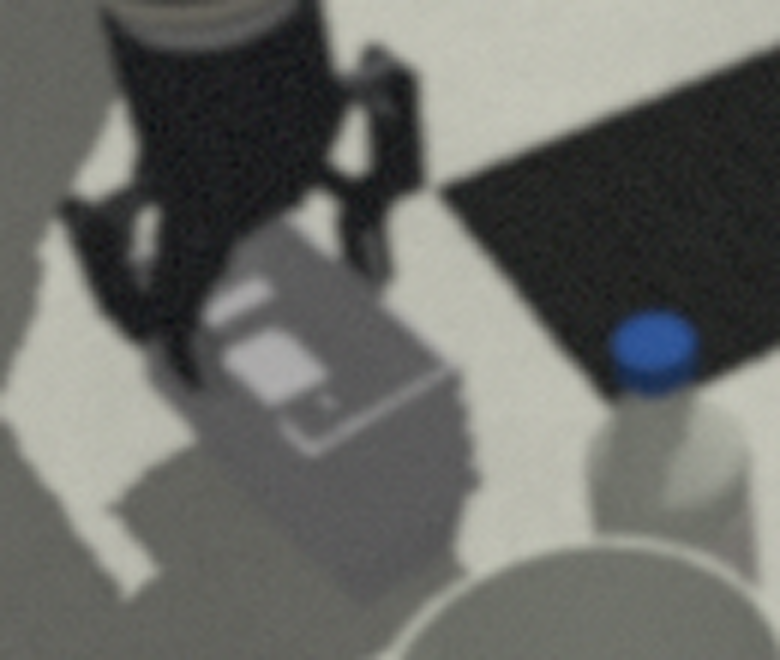

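View pics/k_w.png

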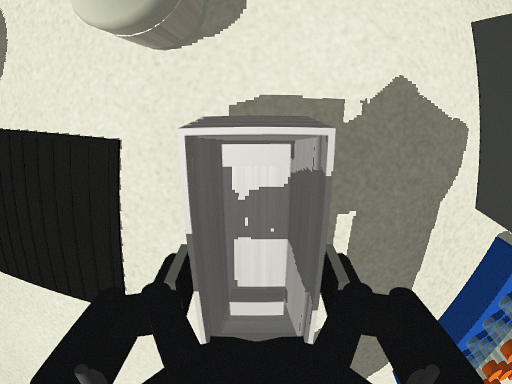

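Rim is gripped at both sides (185,270 / 335,270), tips ~12 mm below the rim. Lift 20 mm slowly and look.

```bash
python3 -m handwheel '[[[0,-0.002,0],[0,0,0]],[[0,-0.002,0],[0,0,0]],[[0,-0.003,0],[0,0,0]],[[0,-0.003,0],[0,0,0]],[[0,-0.003,0],[0,0,0]],[[0,-0.003,0],[0,0,0]],[[0,-0.003,0],[0,0,0]],[[0,-0.003,0],[0,0,0]],[[0,0,0],[0,0,0]],[[0,0,0],[0,0,0]]]'
python3 - <<'E'
from h import *
c=camera("scene");crop(c,(90,200,220,310),"l_s",6)
E
```

```text
t: 16.42
tcp_pos: [510.8, -309.9, 104.5]
ee_rot: [-0.042, 2.202, -2.202]
contact_force: [-1.2, 0.4, -2.0]
gripper_width: 65.3
```

View pics/l_s.png

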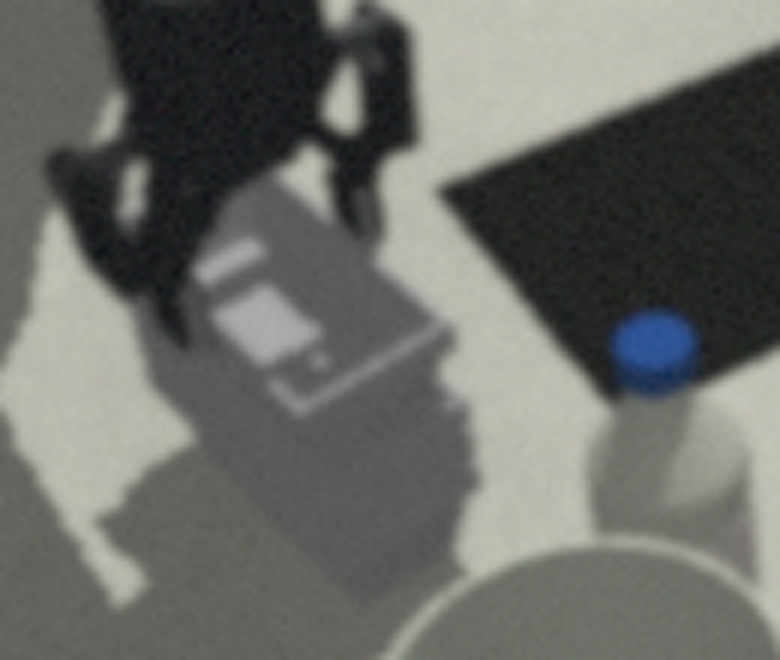

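```bash
python3 -m handwheel '[[[0,-0.004,0],[0,0,0]],[[0,-0.004,0],[0,0,0]],[[0,-0.004,0],[0,0,0]],[[0,-0.004,0],[0,0,0]],[[0,-0.004,0],[0,0,0]],[[0,0,0],[0,0,0]],[[0,0,0],[0,0,0]]]'
python3 - <<'E'
from h import *
c=camera("scene");crop(c,(90,200,220,310),"m_s",6)
for i in range(4):print(camera("scene") and sense()["contact_force"].round(2))
E
```

```text
t: 17.05
tcp_pos: [510.9, -309.9, 124.7]
ee_rot: [-0.041, 2.201, -2.202]
contact_force: [0.0, 0.4, -1.6]
gripper_width: 65.4
[-0.29  0.46 -1.75]
[ 0.11  0.54 -1.06]
[-0.32  0.01 -2.38]
[ 0.13  0.1  -1.26]
```

View pics/m_s.png

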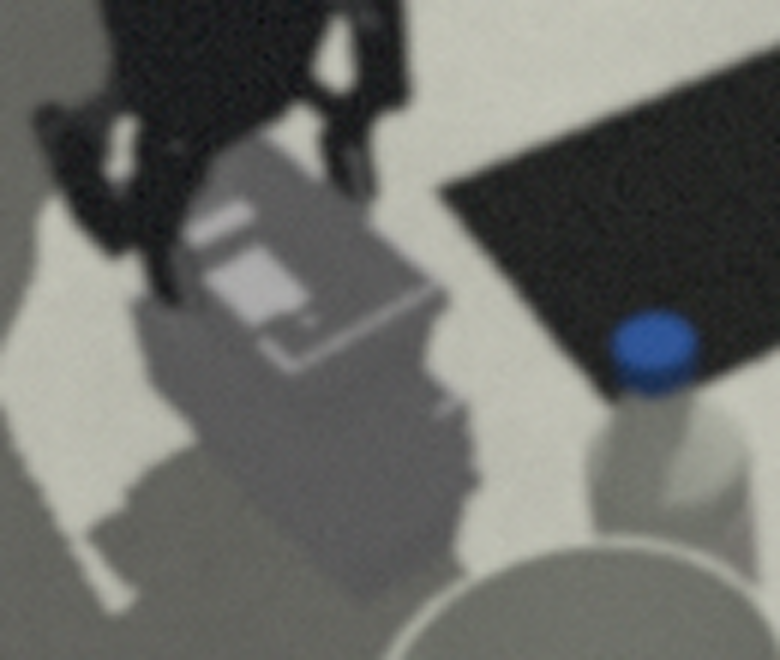

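```bash
python3 -m handwheel '[[[0,-0.005,0],[0,0,0]],[[0,-0.01,0],[0,0,0]],[[0,-0.01,0],[0,0,0]],[[0,-0.01,0],[0,0,0]],[[0,-0.005,0],[0,0,0]],[[0,0,0],[0,0.05,0]],[[0,0,0],[0,0.05,0]],[[0,0,0],[0,0.05,0]],[[0,0,0],[0,0,0]]]'
python3 go.py 466.5 -115.7 40 -96.5
```

```text
t: 18.05
tcp_pos: [510.9, -309.9, 165.1]
ee_rot: [-0.123, -2.163, 2.164]
contact_force: [-0.6, 0.5, -0.9]
gripper_width: 65.2
tcp [ 510.9 -309.9  165.1] yaw -96.47 down [ 0.001 -0.001 -1.   ] j [ 0.57  0.46 -0.11  1.79  0.06  0.9  -1.25] w 65.2 F [-0.6  0.5 -0.9]
shift tool mm [  66.1  124.9 -188.1]
turn rad [-0.0005  0.0005 -0.0008] if turned first, shift [  66.1  125.1 -188. ]
```

```bash
python3 -m handwheel '[[[0.006,0,-0.018],[0,0,0]],[[0.01,0,-0.03],[0,0,0]],[[0.01,0,-0.03],[0,0,0]],[[0.01,0,-0.03],[0,0,0]],[[0.01,0,-0.03],[0,0,0]],[[0.01,0,-0.025],[0,0,0]],[[0.007,0,-0.016],[0,0,0]],[[0.003,0,-0.009],[0,0,0]],[[0,0,0],[0,0,0]],[[0,0,0],[0,0,0]]]'
python3 go.py 466.5 -115.7 40 -96.5
python3 - <<'E'
from h import *
c=camera("scene");cv2.imwrite("pics/n_s.png",c["color"][:,:,::-1])
E
```

```text
t: 18.88
tcp_pos: [466.6, -116.3, 164.7]
ee_rot: [-0.122, -2.164, 2.166]
contact_force: [0.7, -0.3, -1.0]
gripper_width: 65.5
tcp [ 466.6 -116.3  164.7] yaw -96.36 down [ 0.001 -0.001 -1.   ] j [ 0.34  0.28 -0.19  2.06  0.07  0.8  -1.58] w 65.5 F [ 0.7 -0.3 -1. ]
shift tool mm [  0.3 124.7  -0.7]
turn rad [-0.0007  0.0024 -0.0012] if turned first, shift [  0.2 124.7  -0.6]
```

View pics/n_s.png

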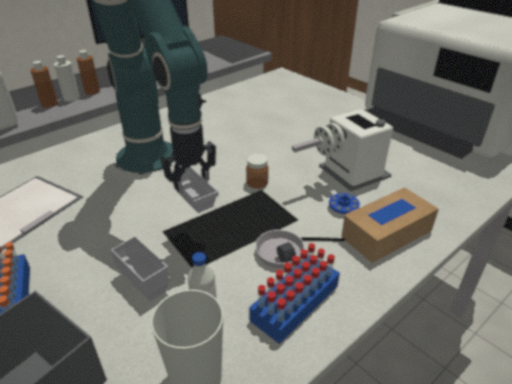

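One tray carried level (195,187), stack remains (140,265). Lower it on the mat.

```bash
python3 -m handwheel '[[[0,0.015,0],[0,0,0]],[[0,0.025,0],[0,0,0]],[[0,0.025,0],[0,0,0]],[[0,0.025,0],[0,0,0]],[[0,0.02,0],[0,0,0]],[[0,0.01,0],[0,0,0]],[[0,0.005,0],[0,0,0]],[[0,0.003,0],[0,0,0]],[[0,0,0],[0,0,0]],[[0,0,0],[0,0,0]]]'
python3 -m handwheel '[[[0,0.001,0],[0,0,0]],[[0,0.001,0],[0,0,0]],[[0,0.001,0],[0,0,0]],[[0,0,0],[0,0,0]],[[0,0,0],[0,0,0]]]'
```

```text
t: 19.77
tcp_pos: [466.9, -116.1, 37.1]
ee_rot: [-0.123, -2.164, 2.165]
contact_force: [0.4, -0.4, -0.8]
gripper_width: 65.3
t: 20.18
tcp_pos: [466.1, -115.6, 33.4]
ee_rot: [-0.121, -2.164, 2.164]
contact_force: [0.2, -0.1, -1.3]
gripper_width: 65.4
```

```bash
python3 -m handwheel '[[[0,0.001,0],[0,0,0]],[[0,0.0005,0],[0,0,0]],[[0,0,0],[0,0,0]],[[0,0,0],[0,0,0]]]'
python3 -m handwheel '[[[0,0.0005,0],[0,0,0]],[[0,0,0],[0,0,0]],[[0,0,0],[0,0,0]]]'
```

```text
t: 20.52
tcp_pos: [466.2, -115.6, 32.8]
ee_rot: [-0.121, -2.164, 2.164]
contact_force: [-2.9, 0.2, 10.1]
gripper_width: 65.1
t: 20.77
tcp_pos: [466.3, -115.6, 32.7]
ee_rot: [-0.121, -2.163, 2.165]
contact_force: [-5.0, 0.8, 15.6]
gripper_width: 64.9
```

Down. Release (with a 1 mm unload), rise, look.

```bash
python3 -m handwheel '[[[0,-0.0015,0],[0,0,0]],[[0,0,0],[0,0,0]],[[0,0,0],[0,0,0]],[[0,0,0],[0,0,0]],[[0,0,0],[0,0,0]],[[0,0,0],[0,0,0]],[[0,0,0],[0,0,0]]]' 1
python3 -m handwheel '[[[0,-0.01,0],[0,0,0]],[[0,-0.02,0],[0,0,0]],[[0,-0.03,0],[0,0,0]],[[0,-0.03,0],[0,0,0]],[[0,-0.03,0],[0,0,0]],[[0,-0.03,0],[0,0,0]],[[0,-0.02,0],[0,0,0]],[[0,-0.01,0],[0,0,0]],[[0,0,0],[0,0,0]],[[0,0,0],[0,0,0]]]'
python3 go.py 510.7 -309.4 200 -87.8
python3 - <<'E'
from h import *
w=camera("wrist");cv2.imwrite("pics/o_w.png",w["color"][:,:,::-1])
W=wcloud(w);T=W[np.all((W>[350,-200,47])&(W<[580,-50,60]),-1)]
r=cv2.minAreaRect(T[:,:2].astype(np.float32));print(r,np.median(T[:,2]))
t=camera("top");D=cloud(t);D=D[np.all((D>[560,-80,18])&(D<[740,100,33]),-1)];print("dish",len(D),cv2.minEnclosingCircle(D[:,:2].astype(np.float32)))
E
```

```text
t: 21.35
tcp_pos: [466.0, -115.6, 32.6]
ee_rot: [-0.121, -2.164, 2.164]
contact_force: [-0.2, 0.4, 0.4]
gripper_width: 85.2
t: 22.18
tcp_pos: [465.7, -115.6, 212.6]
ee_rot: [-0.121, -2.164, 2.164]
contact_force: [0.6, 0.2, -1.7]
gripper_width: 85.5
tcp [ 465.7 -115.6  212.6] yaw -96.41 down [-0. -0. -1.] j [ 0.35  0.22 -0.2   2.02  0.05  0.91 -1.56] w 85.5 F [ 0.6  0.2 -1.7]
shift tool mm [-66.4  12.6 187.5]
turn rad [-0.0002 -0.1502  0.    ] if turned first, shift [-37.5  12.6 195.3]
((466.6156005859375, -115.41505432128906), (66.55010986328125, 139.96737670898438), 83.79121398925781) 52.704864933625345
dish 313 ((656.3651733398438, 10.081351280212402), 63.97688674926758)
```

View pics/o_w.png

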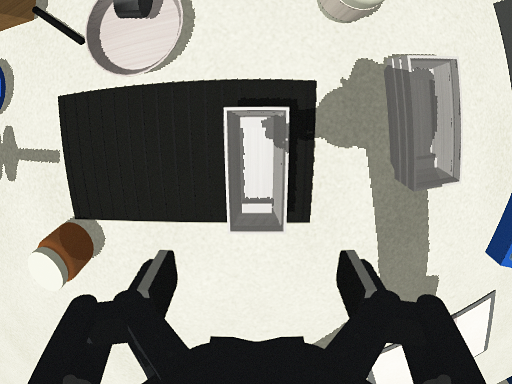

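Tray A stands flat on the mat at (467,-115). The dish has been knocked to ~(656,10) with the collar rolled towards its edge (130,5); I'll check that later. Now the next tray.

```bash
python3 -m handwheel '[[[0,0,0],[0,-0.075,0]],[[0,0,0],[0,-0.075,0]],[[-0.005,0,0.025],[0,0,0]],[[-0.006,0,0.033],[0,0,0]],[[-0.006,0,0.033],[0,0,0]],[[-0.006,0,0.033],[0,0,0]],[[-0.006,0,0.033],[0,0,0]],[[-0.006,0,0.025],[0,0,0]],[[-0.003,0,0.013],[0,0,0]],[[0,0,0],[0,0,0]]]'
python3 -m handwheel '[[[0,0,0],[0,0,0]],[[0,0,0],[0,0,0]]]'
python3 - <<'E'
from h import *
w=camera("wrist");cv2.imwrite("pics/p_w.png",w["color"][:,:,::-1])
W=wcloud(w);T=W[np.all((W>[400,-390,80])&(W<[620,-230,94]),-1)]
r=cv2.minAreaRect(T[:,:2].astype(np.float32));print(r,np.median(T[:,2]),np.percentile(T[:,2],[5,95]))
E
python3 go.py 510.7 -309.4 70 -87.8
```

```text
t: 23.12
tcp_pos: [510.6, -311.8, 210.6]
ee_rot: [-0.041, 2.206, -2.205]
contact_force: [-0.3, -0.4, 0.7]
gripper_width: 85.4
t: 23.28
tcp_pos: [511.3, -306.8, 211.9]
ee_rot: [-0.046, 2.204, -2.2]
contact_force: [0.3, -0.2, 0.0]
gripper_width: 85.5
((511.1992492675781, -309.22601318359375), (140.59957885742188, 66.77645874023438), 2.3329718112945557) 84.69980872096124 [81.08714168 85.97275287]
tcp [ 511.4 -306.7  212.3] yaw -87.66 down [-0.001  0.002 -1.   ] j [ 0.58  0.4  -0.12  1.75  0.05  0.99 -1.09] w 85.5 F [ 1.1  0.6 -0.7]
shift tool mm [  0.7 142.2   2.9]
turn rad [0.0016 0.0024 0.001 ] if turned first, shift [  0.8 142.3   2.7]
```

View pics/p_w.png

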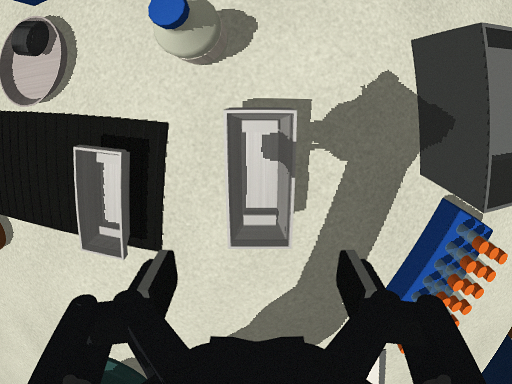

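```bash
python3 -m handwheel '[[[0,0.015,0.0025],[0,0,0]],[[0,0.025,0],[0,0,0]],[[0,0.025,0],[0,0,0]],[[0,0.025,0],[0,0,0]],[[0,0.02,0],[0,0,0]],[[0,0.015,0],[0,0,0]],[[0,0.01,0],[0,0,0]],[[0,0.005,0],[0,0,0]],[[0,0,0],[0,0,0]],[[0,0,0],[0,0,0]]]'
python3 go.py 511 -309.4 64.7 -87.8
```

```text
t: 24.17
tcp_pos: [512.1, -311.3, 73.5]
ee_rot: [-0.042, 2.201, -2.202]
contact_force: [0.2, -0.1, 0.2]
gripper_width: 85.3
tcp [ 512.1 -311.3   73.5] yaw -87.77 down [ 0.001 -0.    -1.   ] j [ 0.57  0.59 -0.1   1.83  0.08  0.73 -1.11] w 85.3 F [ 0.2 -0.1  0.2]
shift tool mm [ 1.   8.8 -1.9]
turn rad [-0.0004  0.0005 -0.0009] if turned first, shift [ 1.   8.8 -1.9]
```

```bash
python3 -m handwheel '[[[0.001,0.005,-0.0015],[0,0,0]],[[0,0.0038,0],[0,0,0]],[[0,0,0],[0,0,0]],[[0,0,0],[0,0,0]]]'
python3 go.py 511 -309.4 64.7 -87.8
python3 -m handwheel '[[[0,0,0],[0,0,0]],[[0,0,0],[0,0,0]],[[0,0,0],[0,0,0]],[[0,0,0],[0,0,0]],[[0,0,0],[0,0,0]],[[0,0,0],[0,0,0]],[[0,0,0],[0,0,0]],[[0,0,0],[0,0,0]]]' 0.6 30
python3 -m handwheel '[[[0,-0.002,0],[0,0,0]],[[0,-0.002,0],[0,0,0]],[[0,-0.003,0],[0,0,0]],[[0,-0.003,0],[0,0,0]],[[0,-0.003,0],[0,0,0]],[[0,-0.003,0],[0,0,0]],[[0,-0.003,0],[0,0,0]],[[0,-0.003,0],[0,0,0]],[[0,0,0],[0,0,0]],[[0,0,0],[0,0,0]]]'
python3 - <<'E'
from h import *
c=camera("scene");crop(c,(90,200,220,310),"q_s",6)
for i in range(4):print(camera("scene") and sense()["contact_force"].round(2))
E
```

```text
t: 24.5
tcp_pos: [510.4, -310.1, 64.0]
ee_rot: [-0.042, 2.202, -2.202]
contact_force: [0.4, -0.3, 0.1]
gripper_width: 85.2
tcp [ 510.4 -310.1   64. ] yaw -87.81 down [-0. -0. -1.] j [ 0.57  0.6  -0.1   1.84  0.09  0.71 -1.11] w 85.2 F [ 0.4 -0.3  0.1]
shift tool mm [-0.6 -0.7 -0.7]
turn rad [-0.0001 -0.0002  0.0001] if turned first, shift [-0.6 -0.7 -0.7]
t: 25.17
tcp_pos: [510.7, -310.1, 64.4]
ee_rot: [-0.042, 2.202, -2.202]
contact_force: [-0.5, 0.5, 5.1]
gripper_width: 65.2
t: 26.0
tcp_pos: [510.6, -310.2, 86.2]
ee_rot: [-0.042, 2.202, -2.202]
contact_force: [-0.0, -0.4, -2.2]
gripper_width: 65.3
[ 0.5  -0.81 -2.84]
[ 0.9  -0.25 -1.96]
[ 0.18  1.38 -1.88]
[-0.04 -0.09 -0.93]
```

View pics/q_s.png

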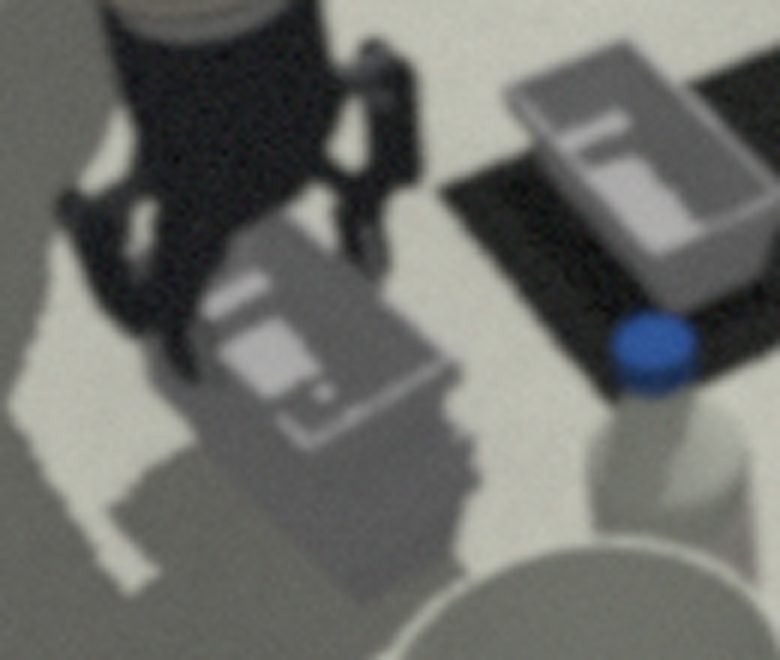

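```bash
python3 -m handwheel '[[[0,-0.004,0],[0,0,0]],[[0,-0.004,0],[0,0,0]],[[0,-0.004,0],[0,0,0]],[[0,-0.004,0],[0,0,0]],[[0,-0.004,0],[0,0,0]],[[0,0,0],[0,0,0]],[[0,0,0],[0,0,0]]]'
python3 - <<'E'
from h import *
c=camera("scene");crop(c,(90,200,220,310),"r_s",6)
for i in range(4):print(camera("scene") and sense()["contact_force"].round(2))
E
```

```text
t: 26.83
tcp_pos: [510.7, -310.2, 106.4]
ee_rot: [-0.041, 2.201, -2.202]
contact_force: [-0.8, 0.5, -1.5]
gripper_width: 65.2
[-0.   -0.44 -2.86]
[-0.63  0.27 -1.76]
[ 0.31 -0.24 -2.16]
[-0.72 -0.03 -1.19]
```

View pics/r_s.png

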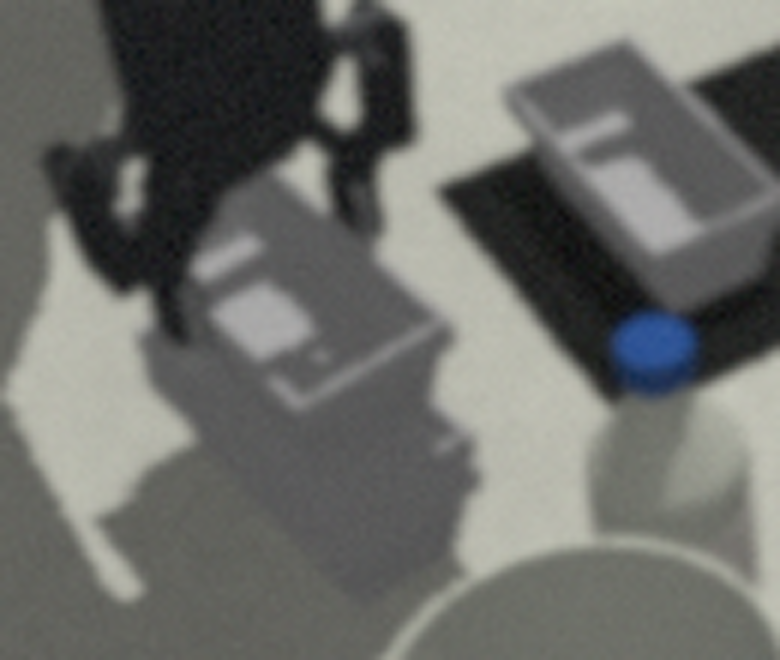

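```bash
python3 -m handwheel '[[[0,-0.008,0],[0,0,0]],[[0,-0.015,0],[0,0,0]],[[0,-0.015,0],[0,0,0]],[[0,-0.012,0],[0,0,0]],[[0,-0.005,0],[0,0,0]],[[0,0,0],[0,0.05,0]],[[0,0,0],[0,0.05,0]],[[0,0,0],[0,0.05,0]],[[0,0,0],[0,0,0]]]'
python3 go.py 480 3.6 40 -96.5
```

```text
t: 27.83
tcp_pos: [510.3, -310.0, 160.9]
ee_rot: [-0.122, -2.163, 2.163]
contact_force: [-0.4, -0.3, -1.4]
gripper_width: 65.3
tcp [ 510.3 -310.   160.9] yaw -96.47 down [-0. -0. -1.] j [ 0.55  0.46 -0.08  1.79  0.04  0.89 -1.23] w 65.3 F [-0.4 -0.3 -1.4]
shift tool mm [  65.4  120.9 -308.2]
turn rad [-0.0001  0.0005  0.0004] if turned first, shift [  65.6  120.9 -308.1]
```

```bash
python3 -m handwheel '[[[0.004,0,-0.018],[0,0,0]],[[0.007,0,-0.035],[0,0,0]],[[0.007,0,-0.035],[0,0,0]],[[0.008,0,-0.035],[0,0,0]],[[0.008,0,-0.035],[0,0,0]],[[0.008,0,-0.035],[0,0,0]],[[0.008,0,-0.035],[0,0,0]],[[0.007,0,-0.035],[0,0,0]],[[0.006,0,-0.03],[0,0,0]],[[0.002,0,-0.015],[0,0,0]]]'
python3 -m handwheel '[[[0,0,0],[0,0,0]],[[0,0,0],[0,0,0]],[[0,0.02,0],[0,0,0]],[[0,0.025,0],[0,0,0]],[[0,0.025,0],[0,0,0]],[[0,0.02,0],[0,0,0]],[[0,0.015,0],[0,0,0]],[[0,0.01,0],[0,0,0]],[[0,0,0],[0,0,0]],[[0,0,0],[0,0,0]]]'
python3 go.py 480 3.6 32.7 -96.5
```

```text
t: 28.67
tcp_pos: [479.4, 7.7, 161.2]
ee_rot: [-0.114, -2.169, 2.166]
contact_force: [0.3, -0.3, -2.6]
gripper_width: 65.3
t: 29.5
tcp_pos: [480.4, 2.4, 45.9]
ee_rot: [-0.122, -2.163, 2.164]
contact_force: [-0.4, 0.1, -1.3]
gripper_width: 65.1
tcp [480.4   2.4  45.9] yaw -96.46 down [-0.001 -0.    -1.   ] j [ 0.06  0.49 -0.16  2.12  0.15  0.54 -1.9 ] w 65.1 F [-0.4  0.1 -1.3]
shift tool mm [ 0.5 13.2 -1.2]
turn rad [-0.0004  0.0006  0.0005] if turned first, shift [ 0.5 13.2 -1.2]
```

```bash
python3 -m handwheel '[[[0,0.006,0],[0,0,0]],[[0,0.004,0],[0,0,0]],[[0,0.002,0],[0,0,0]],[[0,0.001,0],[0,0,0]],[[0,0,0],[0,0,0]],[[0,0,0],[0,0,0]]]'
python3 -m handwheel '[[[0,0.0005,0],[0,0,0]],[[0,0,0],[0,0,0]],[[0,0,0],[0,0,0]]]'
```

```text
t: 30.0
tcp_pos: [480.4, 3.3, 33.1]
ee_rot: [-0.121, -2.164, 2.164]
contact_force: [0.9, -0.5, -1.5]
gripper_width: 65.4
t: 30.25
tcp_pos: [480.3, 3.3, 32.6]
ee_rot: [-0.121, -2.164, 2.164]
contact_force: [0.5, -0.8, -1.4]
gripper_width: 65.5
```

```bash
python3 -m handwheel '[[[0,0.0005,0],[0,0,0]],[[0,0,0],[0,0,0]],[[0,0,0],[0,0,0]]]'
python3 -m handwheel '[[[0,0.0005,0],[0,0,0]],[[0,0,0],[0,0,0]],[[0,0,0],[0,0,0]]]'
python3 -m handwheel '[[[0,0.0005,0],[0,0,0]],[[0,0,0],[0,0,0]],[[0,0,0],[0,0,0]]]'
```

```text
t: 30.5
tcp_pos: [480.3, 3.3, 32.5]
ee_rot: [-0.121, -2.164, 2.164]
contact_force: [-1.7, 0.2, 6.3]
gripper_width: 65.7
t: 30.75
tcp_pos: [480.3, 3.3, 32.4]
ee_rot: [-0.121, -2.164, 2.164]
contact_force: [-3.6, 0.4, 11.5]
gripper_width: 65.2
t: 31.0
tcp_pos: [480.4, 3.3, 32.4]
ee_rot: [-0.121, -2.163, 2.165]
contact_force: [-6.0, 0.2, 16.7]
gripper_width: 65.4
```

```bash
python3 -m handwheel '[[[0,-0.0018,0],[0,0,0]],[[0,0,0],[0,0,0]],[[0,0,0],[0,0,0]],[[0,0,0],[0,0,0]],[[0,0,0],[0,0,0]],[[0,0,0],[0,0,0]],[[0,0,0],[0,0,0]]]' 1
python3 -m handwheel '[[[0,-0.01,0],[0,0,0]],[[0,-0.02,0],[0,0,0]],[[0,-0.03,0],[0,0,0]],[[0,-0.03,0],[0,0,0]],[[0,-0.03,0],[0,0,0]],[[0,-0.03,0],[0,0,0]],[[0,-0.03,0],[0,0,0]],[[0,-0.02,0],[0,0,0]],[[0,-0.01,0],[0,0,0]],[[0,0,0],[0,0,0]]]'
python3 -m handwheel '[[[0,0,0],[0,0,0]],[[0,0,0],[0,0,0]]]'
python3 - <<'E'
from h import *
w=camera("wrist");cv2.imwrite("pics/s_w.png",w["color"][:,:,::-1])
W=wcloud(w)
for lo,hi in (([350,-200,47],[580,-50,60]),([350,-50,47],[580,70,60])):
    T=W[np.all((W>lo)&(W<hi),-1)];r=cv2.minAreaRect(T[:,:2].astype(np.float32));print(r,np.median(T[:,2]))
t=camera("top");crop(t,(200,100,310,190),"s_t",7)
D=W[np.all((W>[560,-80,18])&(W<[760,100,33]),-1)]
C=W[np.all((W>[560,-80,38])&(W<[760,100,60]),-1)];print("collar",len(C),C.min(0),C.max(0))
E
```

```text
t: 31.58
tcp_pos: [480.2, 3.2, 32.6]
ee_rot: [-0.121, -2.164, 2.164]
contact_force: [1.4, 0.2, 0.0]
gripper_width: 85.3
t: 32.42
tcp_pos: [481.5, 3.3, 245.4]
ee_rot: [-0.127, -2.166, 2.166]
contact_force: [0.7, -0.1, -0.2]
gripper_width: 85.2
t: 32.58
tcp_pos: [479.2, 3.2, 241.3]
ee_rot: [-0.118, -2.162, 2.163]
contact_force: [-0.1, -0.5, -1.2]
gripper_width: 85.5
((466.27783203125, -115.29180908203125), (67.4219970703125, 141.287109375), 83.67926788330078) 52.4482307942674
((480.7490234375, 3.577495574951172), (66.60230255126953, 141.2516326904297), 83.86622619628906) 52.79889169775092
collar 230 [662.68527556 -10.35372654  38.05828409] [676.34111266  19.64438338  48.19253065]
```

View pics/s_w.png

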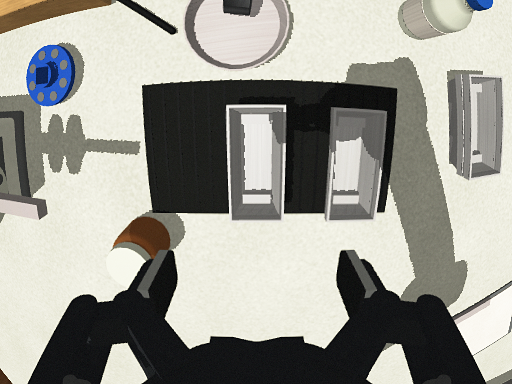

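View pics/s_t.png

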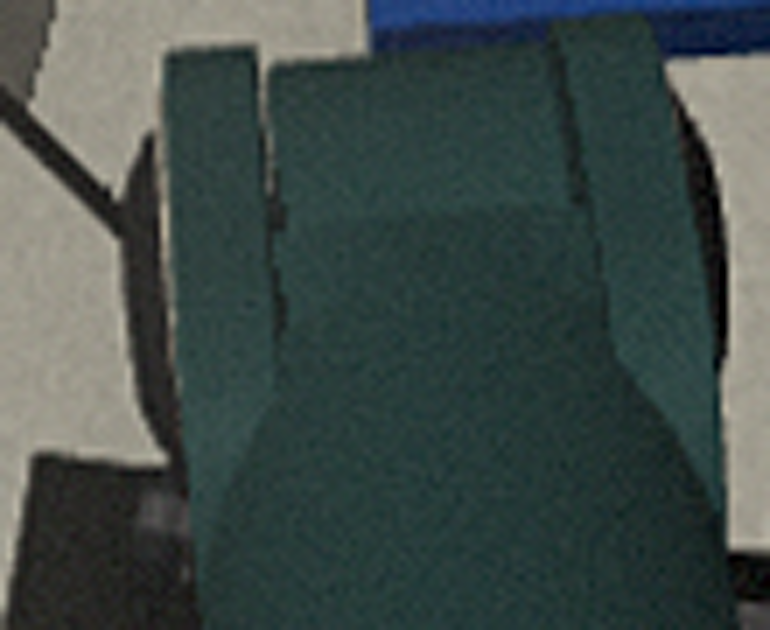

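Both trays stand on the mat: A (466,-115), B (481,3.6), each yaw ≈ −6.2°; stack of two remains at (475,125). Turn the tool half round for the discs.

```bash
python3 -m handwheel '[[[0,0,0],[0,-0.12,0]],[[0,0,0],[0,-0.12,0]],[[0,0,0],[0,-0.12,0]],[[0,0,0],[0,-0.12,0]],[[0,0,0],[0,-0.12,0]],[[0,0,0],[0,-0.12,0]],[[0,0,0],[0,-0.12,0]],[[0,0,0],[0,-0.12,0]],[[0,0,0],[0,-0.12,0]],[[0,0,0],[0,-0.12,0]]]'
python3 -m handwheel '[[[0,0,0],[0,-0.12,0]],[[0,0,0],[0,-0.12,0]],[[0,0,0],[0,-0.12,0]],[[0,0,0],[0,-0.12,0]],[[0,0,0],[0,-0.12,0]],[[0,0,0],[0,-0.12,0]],[[0,0,0],[0,-0.12,0]],[[0,0,0],[0,-0.12,0]],[[0,0,0],[0,-0.12,0]],[[0,0,0],[0,-0.12,0]]]'
python3 -m handwheel '[[[0,0,0],[0,-0.12,0]],[[0,0,0],[0,-0.12,0]],[[0,0,0],[0,-0.12,0]],[[0,0,0],[0,-0.12,0]],[[0,0,0],[0,-0.12,0]],[[0,0,0],[0,-0.035,0]],[[0,0,0],[0,0,0]]]'
python3 go.py 515.3 321.9 240 77.45
```

```text
t: 33.52
tcp_pos: [479.6, 3.3, 241.4]
ee_rot: [-0.947, 1.553, -1.55]
contact_force: [0.3, -0.1, -0.2]
gripper_width: 85.2
t: 34.35
tcp_pos: [479.7, 3.3, 241.5]
ee_rot: [-1.468, 0.664, -0.66]
contact_force: [-0.1, -0.4, 0.2]
gripper_width: 85.4
t: 34.93
tcp_pos: [479.7, 3.2, 241.6]
ee_rot: [-1.564, 0.173, -0.169]
contact_force: [0.3, -0.3, -0.5]
gripper_width: 85.8
tcp [479.7   3.2 241.6] yaw 77.53 down [-0.002  0.001 -1.   ] j [ 0.46  0.23 -0.6   1.96  0.15  1.    1.14] w 85.8 F [ 0.3 -0.3 -0.5]
shift tool mm [-34.    1.7 318.9]
turn rad [-0.0002  0.0014 -0.0025] if turned first, shift [-34.5   1.6 318.8]
```

```bash
python3 -m handwheel '[[[-0.003,0,0.02],[0,0,0]],[[-0.004,0,0.034],[0,0,0]],[[-0.004,0,0.034],[0,0,0]],[[-0.004,0,0.034],[0,0,0]],[[-0.004,0,0.034],[0,0,0]],[[-0.004,0,0.034],[0,0,0]],[[-0.004,0,0.034],[0,0,0]],[[-0.004,0,0.034],[0,0,0]],[[-0.003,0,0.032],[0,0,0]],[[-0.001,0,0.022],[0,0,0]]]' 0.26
python3 -m handwheel '[[[0,0,0.007],[0,0,0]],[[0,0,0],[0,0,0]],[[0,0,0],[0,0,0]],[[0,0,0],[0,0,0]]]'
python3 go.py 515.3 321.9 240 77.45
python3 - <<'E'
from h import *
w=camera("wrist");cv2.imwrite("pics/t_w.png",w["color"][:,:,::-1])
W=wcloud(w);tip=np.array([492,217]);u=np.array([.217,.976]);e=np.array([.976,-.217])
D=W[np.all((W>[430,280,180])&(W<[640,420,206]),-1)];s=(D[:,:2]-tip)@u;print(np.histogram(s,bins=np.arange(90,180,3)))
for a,b in((95,125),(130,160)):
    q=D[(s>a)&(s<b)];print(a,np.percentile((q[:,:2]-tip)@u,[2,50,98]),q[:,2].max(),np.percentile((q[:,:2]-tip)@e,[1,50,99]))
s,p,r=tool();L=r.inv().apply((W-p).reshape(-1,3));q=L[(abs(L[:,0])<15)&(abs(L[:,2])<35)&(L[:,1]>-30)&(L[:,1]<5)];print(q.min(0),q.max(0))
E
```

```text
t: 35.77
tcp_pos: [512.5, 318.9, 241.7]
ee_rot: [-1.563, 0.172, -0.169]
contact_force: [0.5, -1.9, -0.2]
gripper_width: 21.9
t: 36.1
tcp_pos: [515.5, 320.2, 242.2]
ee_rot: [-1.566, 0.174, -0.173]
contact_force: [-0.3, 0.6, 0.6]
gripper_width: 22.2
tcp [515.5 320.2 242.2] yaw 77.35 down [-0.001 -0.002 -1.   ] j [-0.12  0.48 -0.66  1.67  0.32  1.11  0.48] w 22.2 F [-0.3  0.6  0.6]
shift tool mm [-0.5  2.2  1.6]
turn rad [ 0.0019 -0.0017 -0.0003] if turned first, shift [-0.5  2.2  1.6]
(array([  0,   0,   0,   0, 257, 363, 447, 310,   0,   0,   0,   0,   0,
         0,   0,   0, 446, 374, 386, 372,  11,   0,   0,   0,   0,   0,
         0,   0,   0]), array([ 90,  93,  96,  99, 102, 105, 108, 111, 114, 117, 120, 123, 126,
       129, 132, 135, 138, 141, 144, 147, 150, 153, 156, 159, 162, 165,
       168, 171, 174, 177]))
95 [103.29842211 108.10377404 113.55153051] 201.20019849733436 [-36.38034377 -10.32661089  32.36071686]
130 [139.23773608 143.75991041 149.83008362] 200.97301236562612 [-36.91804324  -8.80214272  30.48487338]
[-13.1641662  -29.98388728 -24.95420383] [10.76306811  2.02070122 24.65547267]
```

View pics/t_w.png

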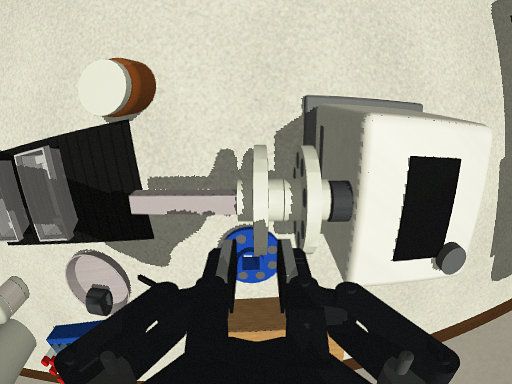

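```bash
python3 -m handwheel '[[[-0.0005,0.005,0.0022],[0,0,0]],[[0,0.012,0],[0,0,0]],[[0,0.01,0],[0,0,0]],[[0,0.005,0],[0,0,0]],[[0,0,0],[0,0,0]],[[0,0,0],[0,0,0]]]'
python3 go.py 515.5 322.7 178 77.45
python3 - <<'E'
from h import *
w=camera("wrist");cv2.imwrite("pics/u_w.png",w["color"][:,:,::-1])
E
```

```text
t: 36.65
tcp_pos: [514.9, 324.3, 210.1]
ee_rot: [-1.565, 0.172, -0.171]
contact_force: [0.2, -0.4, 0.5]
gripper_width: 22.2
tcp [514.9 324.3 210.1] yaw 77.49 down [-0.001 -0.001 -1.   ] j [-0.14  0.51 -0.65  1.7   0.35  1.05  0.45] w 22.2 F [ 0.2 -0.4  0.5]
shift tool mm [ 0.9 32.1 -1.4]
turn rad [ 0.0008  0.0007 -0.001 ] if turned first, shift [ 0.9 32.1 -1.4]
```

View pics/u_w.png

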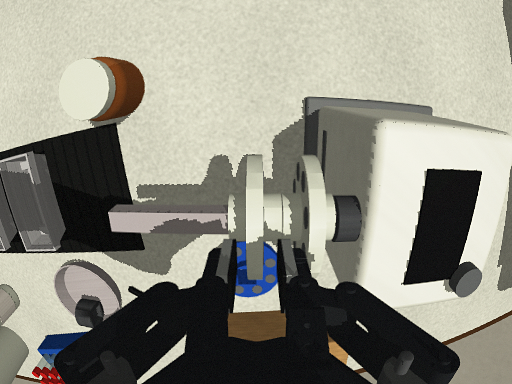

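```bash
python3 -m handwheel '[[[0.0005,0.003,-0.0013],[0,0,0]],[[0,0.008,0],[0,0,0]],[[0,0.008,0],[0,0,0]],[[0,0.008,0],[0,0,0]],[[0,0.005,0],[0,0,0]],[[0,0,0],[0,0,0]],[[0,0,0],[0,0,0]]]'
python3 go.py 515.5 322.7 178 77.45
python3 - <<'E'
from h import *
w=camera("wrist");cv2.imwrite("pics/v_w.png",w["color"][:,:,::-1])
E
```

```text
t: 37.28
tcp_pos: [515.2, 323.1, 178.2]
ee_rot: [-1.565, 0.172, -0.171]
contact_force: [0.1, 0.3, -0.0]
gripper_width: 22.3
tcp [515.2 323.1 178.2] yaw 77.5 down [-0.001 -0.    -1.   ] j [-0.15  0.55 -0.63  1.72  0.38  0.99  0.43] w 22.3 F [ 0.1  0.3 -0. ]
shift tool mm [ 0.4  0.2 -0.3]
turn rad [ 0.0006  0.0008 -0.0008] if turned first, shift [ 0.4  0.2 -0.3]
```

View pics/v_w.png

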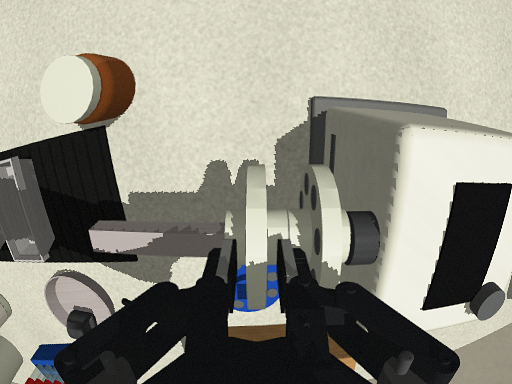

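Plate (256,260) lies centred between the pads, clear of disc1. Grip, lift 4 mm, slide out.

```bash
python3 -m handwheel '[[[0,0,0],[0,0,0]],[[0,0,0],[0,0,0]],[[0,0,0],[0,0,0]],[[0,0,0],[0,0,0]],[[0,0,0],[0,0,0]],[[0,0,0],[0,0,0]]]' 0 45
python3 -m handwheel '[[[0,-0.002,0],[0,0,0]],[[0,-0.0015,0],[0,0,0]],[[0,0,0],[0,0,0]],[[0,0,-0.004],[0,0,0]],[[0,0,-0.006],[0,0,0]],[[0,0,-0.006],[0,0,0]],[[0,0,0],[0,0,0]]]'
python3 go.py 515.5 322.7 181.5 77.45
python3 - <<'E'
from h import *
w=camera("wrist");cv2.imwrite("pics/w_w.png",w["color"][:,:,::-1])
E
```

```text
t: 37.83
tcp_pos: [515.6, 323.4, 179.1]
ee_rot: [-1.563, 0.171, -0.172]
contact_force: [0.3, 0.4, 1.9]
gripper_width: 8.8
t: 38.42
tcp_pos: [511.9, 305.4, 181.9]
ee_rot: [-1.566, 0.173, -0.173]
contact_force: [1.3, -1.0, -1.8]
gripper_width: 8.8
tcp [511.9 305.4 181.9] yaw 77.39 down [-0.001 -0.002 -1.   ] j [-0.12  0.52 -0.64  1.75  0.37  0.99  0.46] w 8.8 F [ 1.3 -1.  -1.8]
shift tool mm [-0.3  0.4 17.7]
turn rad [ 0.0019 -0.001  -0.0001] if turned first, shift [-0.3  0.4 17.7]
```

View pics/w_w.png

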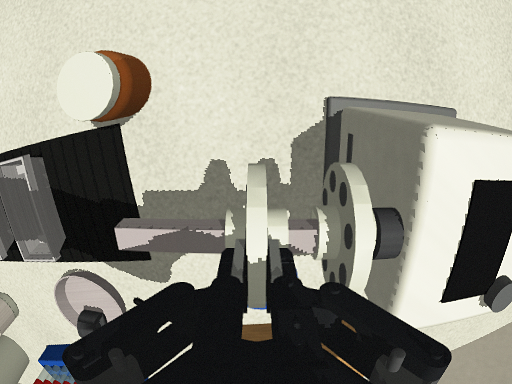

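```bash
python3 -m handwheel '[[[0,0,-0.007],[0,0,0]],[[0,0,-0.01],[0,0,0]],[[0,0,-0.01],[0,0,0]],[[0,0,-0.01],[0,0,0]],[[0,0,-0.01],[0,0,0]],[[0,0,-0.01],[0,0,0]],[[0,0,-0.01],[0,0,0]],[[0,0,-0.01],[0,0,0]],[[0,0,-0.01],[0,0,0]],[[0,0,-0.006],[0,0,0]]]'
python3 -m handwheel '[[[0,0,-0.01],[0,0,0]],[[0,0,-0.014],[0,0,0]],[[0,0,-0.014],[0,0,0]],[[0,0,0],[0,0,0]],[[0,0,0],[0,0,0]]]'
python3 go.py 466.3 -115.3 181.5 83.8
python3 - <<'E'
from h import *
w=camera("wrist");cv2.imwrite("pics/x_w.png",w["color"][:,:,::-1])
c=camera("scene");crop(c,(200,80,400,230),"x_s",4)
E
```

```text
t: 39.3
tcp_pos: [491.6, 215.0, 182.2]
ee_rot: [-1.565, 0.172, -0.172]
contact_force: [0.4, -0.5, -1.2]
gripper_width: 9.3
t: 39.72
tcp_pos: [483.7, 178.9, 182.4]
ee_rot: [-1.564, 0.172, -0.173]
contact_force: [-0.6, -0.3, -0.6]
gripper_width: 9.0
tcp [483.7 178.9 182.4] yaw 77.41 down [ 0. -0. -1.] j [ 0.13  0.39 -0.66  1.94  0.3   0.91  0.66] w 9.0 F [-0.6 -0.3 -0.6]
shift tool mm [  47.2    0.9 -290.9]
turn rad [ 0.     -0.1116  0.0004] if turned first, shift [  14.5    0.9 -294.4]
```

View pics/x_w.png

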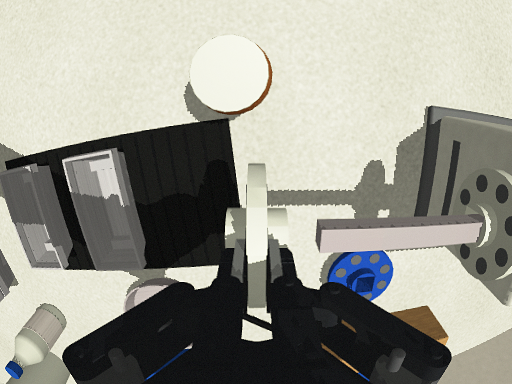

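View pics/x_s.png

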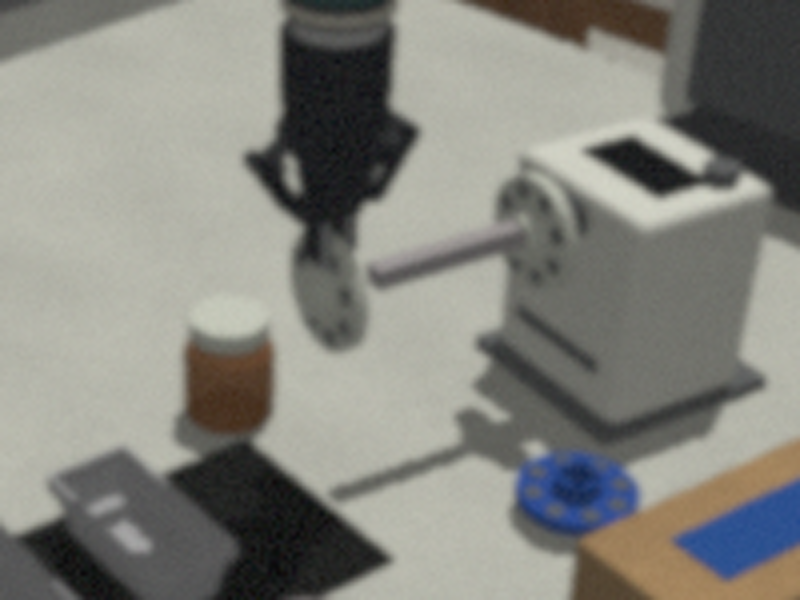

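Disc2 free of the bar, hanging upright (256,240). Carry it to tray A.

```bash
python3 -m handwheel '[[[0,0,0],[0,-0.056,0]],[[0,0,0],[0,-0.056,0]],[[0.001,0,-0.02],[0,0,0]],[[0.002,0,-0.033],[0,0,0]],[[0.002,0,-0.037],[0,0,0]],[[0.002,0,-0.037],[0,0,0]],[[0.002,0,-0.037],[0,0,0]],[[0.002,0,-0.037],[0,0,0]],[[0.002,0,-0.037],[0,0,0]],[[0.001,0,-0.03],[0,0,0]]]'
python3 -m handwheel '[[[0.0005,0,-0.018],[0,0,0]],[[0,0,-0.008],[0,0,0]],[[0,0,0],[0,0,0]],[[0,0,0],[0,0,0]],[[0,0,0],[0,0,0]]]'
python3 go.py 466.3 -115.3 95 83.8
python3 - <<'E'
from h import *
w=camera("wrist");cv2.imwrite("pics/y_w.png",w["color"][:,:,::-1])
E
```

```text
t: 40.65
tcp_pos: [469.3, -90.4, 182.5]
ee_rot: [-1.57, 0.083, -0.084]
contact_force: [0.5, -0.7, 0.1]
gripper_width: 9.2
t: 41.07
tcp_pos: [467.2, -112.1, 182.4]
ee_rot: [-1.568, 0.081, -0.081]
contact_force: [-0.2, 0.0, -1.3]
gripper_width: 8.9
tcp [ 467.2 -112.1  182.4] yaw 84.09 down [ 0.     0.001 -1.   ] j [ 0.69  0.32 -0.61  2.02  0.24  0.87  1.42] w 8.9 F [-0.2  0.  -1.3]
shift tool mm [-0.6 87.4 -3.4]
turn rad [-0.0009  0.005   0.0003] if turned first, shift [-0.6 87.4 -3.3]
```

View pics/y_w.png

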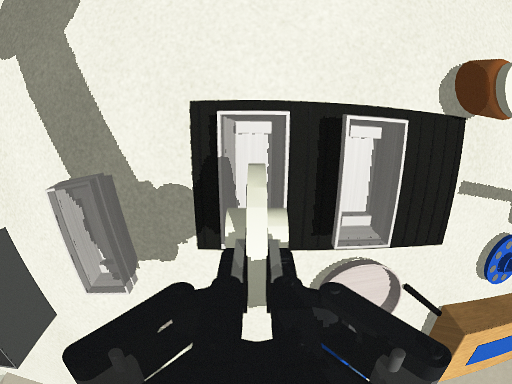

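```bash
python3 -m handwheel '[[[-0.0006,0.01,-0.0033],[0,0.005,0]],[[0,0.02,0],[0,0,0]],[[0,0.02,0],[0,0,0]],[[0,0.015,0],[0,0,0]],[[0,0.01,0],[0,0,0]],[[0,0.01,0],[0,0,0]],[[0,0.005,0],[0,0,0]],[[0,0,0],[0,0,0]],[[0,0,0],[0,0,0]]]'
python3 go.py 466.3 -115.3 76 83.8
python3 - <<'E'
from h import *
w=camera("wrist");cv2.imwrite("pics/z_w.png",w["color"][:,:,::-1])
E
```

```text
t: 41.87
tcp_pos: [466.1, -117.3, 92.4]
ee_rot: [-1.569, 0.087, -0.087]
contact_force: [0.8, -0.2, -0.7]
gripper_width: 9.3
tcp [ 466.1 -117.3   92.4] yaw 83.64 down [ 0.  0. -1.] j [ 0.62  0.46 -0.53  2.09  0.36  0.68  1.31] w 9.3 F [ 0.8 -0.2 -0.7]
shift tool mm [-0.  16.4  2. ]
turn rad [-0.     -0.0028  0.0003] if turned first, shift [-0.  16.4  2. ]
```

View pics/z_w.png

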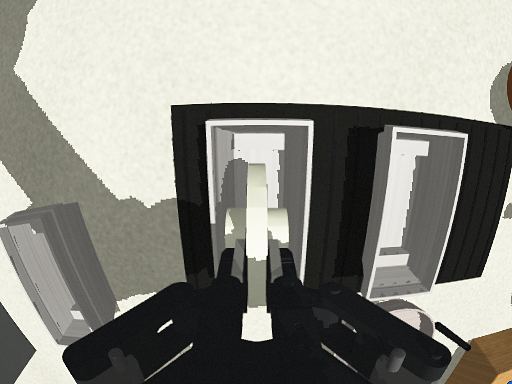

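```bash
python3 -m handwheel '[[[0,0.005,0.0018],[0,0,0]],[[0,0.005,0],[0,0,0]],[[0,0.003,0],[0,0,0]],[[0,0.002,0],[0,0,0]],[[0,0.001,0],[0,0,0]],[[0,0,0],[0,0,0]],[[0,0,0],[0,0,0]]]'
python3 -m handwheel '[[[0,0.001,0],[0,0,0]],[[0,0,0],[0,0,0]],[[0,0,0],[0,0,0]]]'
python3 -m handwheel '[[[0,0.001,0],[0,0,0]],[[0,0,0],[0,0,0]],[[0,0,0],[0,0,0]]]'
```

```text
t: 42.5
tcp_pos: [466.0, -115.7, 76.3]
ee_rot: [-1.569, 0.087, -0.087]
contact_force: [0.4, -0.2, -1.4]
gripper_width: 9.0
t: 42.75
tcp_pos: [466.0, -115.7, 75.3]
ee_rot: [-1.569, 0.088, -0.088]
contact_force: [0.3, -0.1, -1.4]
gripper_width: 8.6
t: 43.0
tcp_pos: [466.3, -115.7, 74.8]
ee_rot: [-1.57, 0.087, -0.088]
contact_force: [-1.2, -0.1, 6.6]
gripper_width: 8.6
```

Contact as predicted. Release and rise.

```bash
python3 -m handwheel '[[[0,-0.0005,0],[0,0,0]],[[0,0,0],[0,0,0]],[[0,0,0],[0,0,0]],[[0,0,0],[0,0,0]],[[0,0,0],[0,0,0]]]' 0.26
python3 -m handwheel '[[[0,-0.005,0],[0,0,0]],[[0,-0.01,0],[0,0,0]],[[0,-0.02,0],[0,0,0]],[[0,-0.03,0],[0,0,0]],[[0,-0.03,0],[0,0,0]],[[0,-0.03,0],[0,0,0]],[[0,-0.03,0],[0,0,0]],[[0,-0.01,0],[0,0,0]],[[0,0,0],[0,0,0]],[[0,0,0],[0,0,0]]]'
python3 go.py 523.6 359.3 240 77.45
python3 - <<'E'
from h import *
w=camera("wrist");cv2.imwrite("pics/aa_w.png",w["color"][:,:,::-1])
c=camera("scene");crop(c,(130,150,330,300),"aa_s",4)
E
```

```text
t: 43.42
tcp_pos: [466.0, -115.7, 74.7]
ee_rot: [-1.569, 0.088, -0.087]
contact_force: [-0.7, -0.0, 0.5]
gripper_width: 22.0
t: 44.25
tcp_pos: [465.8, -115.9, 239.9]
ee_rot: [-1.57, 0.087, -0.088]
contact_force: [-0.9, -0.3, -0.4]
gripper_width: 22.0
tcp [ 465.8 -115.9  239.9] yaw 83.6 down [ 0.    -0.001 -1.   ] j [ 0.74  0.24 -0.64  1.97  0.17  0.99  1.48] w 22.0 F [-0.9 -0.3 -0.4]
shift tool mm [  4.5  -0.5 478.6]
turn rad [0.0008 0.1074 0.0006] if turned first, shift [-4.680e+01 -1.000e-01  4.764e+02]
```

View pics/aa_w.png

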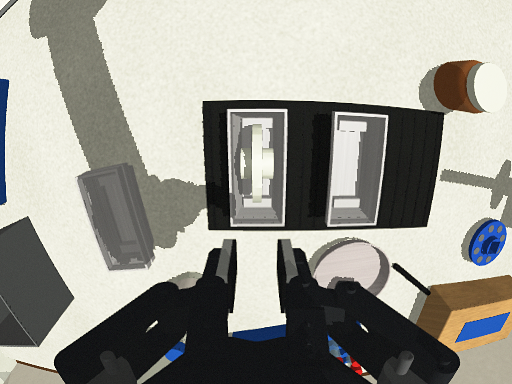

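View pics/aa_s.png

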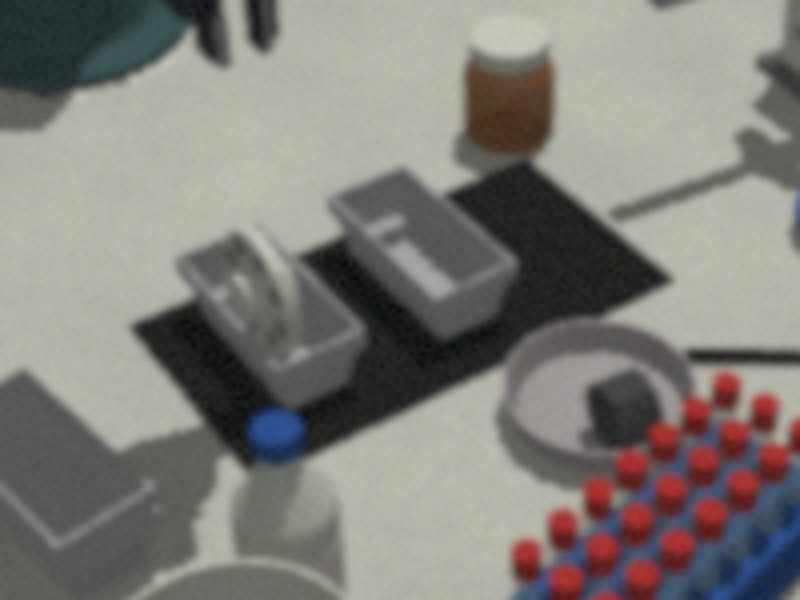

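Disc stands in tray A (258,163 wrist; 270,290 scene crop). Now disc1.

```bash
python3 -m handwheel '[[[0,0,0],[0,0.0537,0]],[[0,0,0],[0,0.0537,0]],[[-0.002,0,0.02],[0,0,0]],[[-0.0035,0,0.035],[0,0,0]],[[-0.0035,0,0.037],[0,0,0]],[[-0.0035,0,0.037],[0,0,0]],[[-0.0035,0,0.037],[0,0,0]],[[-0.0035,0,0.037],[0,0,0]],[[-0.0035,0,0.037],[0,0,0]],[[-0.0035,0,0.037],[0,0,0]]]'
python3 -m handwheel '[[[-0.0035,0,0.037],[0,0,0]],[[-0.0035,0,0.037],[0,0,0]],[[-0.0035,0,0.037],[0,0,0]],[[-0.0035,0,0.035],[0,0,0]],[[-0.003,0,0.027],[0,0,0]],[[-0.0025,0,0.018],[0,0,0]],[[0,0,0.008],[0,0,0]],[[0,0,0],[0,0,0]],[[0,0,0],[0,0,0]],[[0,0,0],[0,0,0]]]'
python3 - <<'E'
from h import *
w=camera("wrist");cv2.imwrite("pics/bb_w.png",w["color"][:,:,::-1])
W=wcloud(w);tip=np.array([492,217]);u=np.array([.217,.976])
D=W[np.all((W>[430,280,188])&(W<[640,420,206]),-1)];s=(D[:,:2]-tip)@u;print(len(s),np.percentile(s,[2,50,98]),tip+u*np.percentile(s,[2,98]).mean())
E
python3 go.py 523.4 358.2 178 77.45
```

```text
t: 45.18
tcp_pos: [499.3, 161.9, 237.9]
ee_rot: [-1.565, 0.174, -0.169]
contact_force: [0.4, 0.1, 0.4]
gripper_width: 22.0
t: 46.02
tcp_pos: [524.7, 357.0, 238.9]
ee_rot: [-1.566, 0.174, -0.173]
contact_force: [0.3, -0.0, -0.9]
gripper_width: 21.8
1188 [139.8153696  145.20186689 149.8911398 ] [523.43315627 358.37677659]
tcp [524.9 356.9 239.3] yaw 77.34 down [-0.    -0.002 -1.   ] j [-0.15  0.55 -0.71  1.6   0.38  1.14  0.4 ] w 22.4 F [-0.3  0.1 -0.1]
shift tool mm [-1.7 61.3  1. ]
turn rad [ 0.0017 -0.0019 -0.    ] if turned first, shift [-1.7 61.3  0.9]
```

View pics/bb_w.png

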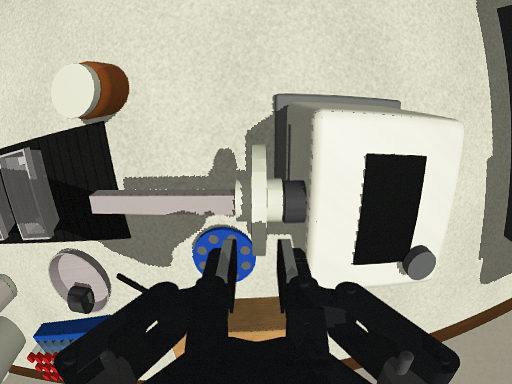

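```bash
python3 -m handwheel '[[[-0.0015,0.005,0.001],[0,-0.002,0]],[[0,0.01,0],[0,0,0]],[[0,0.01,0],[0,0,0]],[[0,0.005,0],[0,0,0]],[[0,0,0],[0,0,0]],[[0,0,0],[0,0,0]]]'
python3 go.py 523.4 358.3 178 77.45
python3 - <<'E'
from h import *
w=camera("wrist");cv2.imwrite("pics/cc_w.png",w["color"][:,:,::-1])
W=wcloud(w);s,p,r=tool();L=r.inv().apply((W-p).reshape(-1,3))
v=(np.arange(384*512)//512);L=L[(v>230)&(abs(L[:,0])<45)&(L[:,1]>-120)]
for a in (20,25,30,35,40,50,60):
    q=L[(abs(L[:,2])>a)&(abs(L[:,2])<a+6)&(L[:,1]<-1)];print(a,len(q),np.percentile(q[:,1],[95,100]).round(1) if len(q) else 0)
E
```

```text
t: 46.57
tcp_pos: [522.9, 360.0, 209.0]
ee_rot: [-1.565, 0.171, -0.169]
contact_force: [0.9, -0.5, 0.3]
gripper_width: 22.1
tcp [522.9 360.  209. ] yaw 77.58 down [-0.001 -0.001 -1.   ] j [-0.16  0.58 -0.7   1.63  0.4   1.09  0.38] w 22.1 F [ 0.9 -0.5  0.3]
shift tool mm [ 0.9 31.  -1.5]
turn rad [ 0.0008  0.0023 -0.001 ] if turned first, shift [ 0.8 31.  -1.5]
20 2369 [-12.6  -4.2]
25 1566 [-42.   -8.8]
30 2201 [-45.3 -39.8]
35 2950 [-49.1 -42.6]
40 5422 [-52.8 -44.3]
50 2791 [-68.9 -60.1]
60 557 [-83.4 -79.3]
```

View pics/cc_w.png

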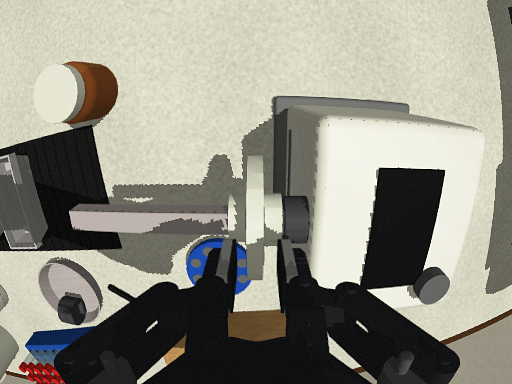

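```bash
python3 -m handwheel '[[[0.0006,0.003,-0.0014],[0,0.001,0]],[[0,0.008,0],[0,0,0]],[[0,0.008,0],[0,0,0]],[[0,0.008,0],[0,0,0]],[[0,0.004,0],[0,0,0]],[[0,0,0],[0,0,0]],[[0,0,0],[0,0,0]]]'
python3 go.py 523.4 358.3 178 77.45
python3 - <<'E'
from h import *
w=camera("wrist");cv2.imwrite("pics/dd_w.png",w["color"][:,:,::-1])
E
```

```text
t: 47.2
tcp_pos: [523.3, 358.8, 178.3]
ee_rot: [-1.564, 0.171, -0.17]
contact_force: [0.3, 0.7, -0.2]
gripper_width: 22.1
tcp [523.3 358.8 178.3] yaw 77.53 down [-0.001 -0.    -1.   ] j [-0.17  0.61 -0.68  1.65  0.43  1.04  0.36] w 22.1 F [ 0.3  0.7 -0.2]
shift tool mm [ 0.2  0.3 -0.4]
turn rad [ 0.0004  0.0015 -0.0006] if turned first, shift [ 0.2  0.3 -0.4]
```

View pics/dd_w.png

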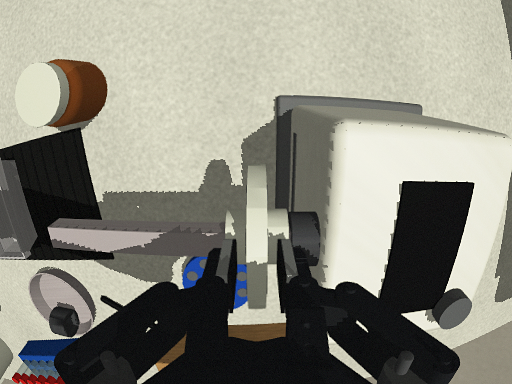

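Plate (257,260) is centred between the pads. Grip, lift, slide out.

```bash
python3 -m handwheel '[[[0,0,0],[0,0,0]],[[0,0,0],[0,0,0]],[[0,0,0],[0,0,0]],[[0,0,0],[0,0,0]],[[0,0,0],[0,0,0]],[[0,0,0],[0,0,0]]]' 0 45
python3 -m handwheel '[[[0,-0.002,0],[0,0,0]],[[0,-0.0015,0],[0,0,0]],[[0,0,0],[0,0,0]],[[0,0,-0.004],[0,0,0]],[[0,0,-0.006],[0,0,0]],[[0,0,-0.006],[0,0,0]],[[0,0,0],[0,0,0]]]'
python3 -m handwheel '[[[0,0,-0.007],[0,0,0]],[[0,0,-0.01],[0,0,0]],[[0,0,-0.01],[0,0,0]],[[0,0,-0.01],[0,0,0]],[[0,0,-0.01],[0,0,0]],[[0,0,-0.01],[0,0,0]],[[0,0,-0.01],[0,0,0]],[[0,0,-0.01],[0,0,0]],[[0,0,-0.01],[0,0,0]],[[0,0,-0.006],[0,0,0]]]'
python3 go.py 523.4 358.3 181.5 77.45
```

```text
t: 47.75
tcp_pos: [523.6, 359.0, 179.2]
ee_rot: [-1.563, 0.17, -0.171]
contact_force: [0.0, -0.5, 3.1]
gripper_width: 9.1
t: 48.33
tcp_pos: [520.0, 341.1, 181.9]
ee_rot: [-1.566, 0.172, -0.172]
contact_force: [-0.1, -0.3, -1.3]
gripper_width: 9.1
t: 49.17
tcp_pos: [499.7, 250.6, 182.2]
ee_rot: [-1.565, 0.172, -0.172]
contact_force: [-0.6, 0.0, -1.2]
gripper_width: 9.0
tcp [499.7 250.6 182.2] yaw 77.47 down [-0.    -0.001 -1.   ] j [ 0.03  0.48 -0.71  1.84  0.38  0.96  0.5 ] w 9.0 F [-0.6  0.  -1.2]
shift tool mm [ -0.3   0.6 110.2]
turn rad [0.0009 0.0003 0.0001] if turned first, shift [ -0.3   0.7 110.2]
```

```bash
python3 -m handwheel '[[[0,0,-0.01],[0,0,0]],[[0,0,-0.01],[0,0,0]],[[0,0,-0.01],[0,0,0]],[[0,0,-0.01],[0,0,0]],[[0,0,-0.01],[0,0,0]],[[0,0,-0.01],[0,0,0]],[[0,0,-0.012],[0,0,0]],[[0,0,0],[0,0,0]],[[0,0,0],[0,0,0]]]'
python3 go.py 480.6 3.6 181.5 83.8
python3 - <<'E'
from h import *
w=camera("wrist");cv2.imwrite("pics/ee_w.png",w["color"][:,:,::-1])
E
```

```text
t: 49.92
tcp_pos: [484.5, 181.2, 182.3]
ee_rot: [-1.564, 0.172, -0.172]
contact_force: [-1.0, -0.4, -0.3]
gripper_width: 8.8
tcp [484.5 181.2 182.3] yaw 77.43 down [ 0. -0. -1.] j [ 0.17  0.41 -0.73  1.93  0.34  0.92  0.63] w 8.8 F [-1.  -0.4 -0.3]
shift tool mm [  34.9    0.9 -174.2]
turn rad [ 0.0002 -0.1111  0.0003] if turned first, shift [  15.3    0.8 -177. ]
```

View pics/ee_w.png

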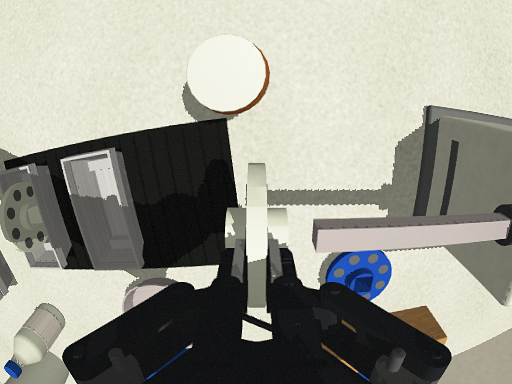

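```bash
python3 -m handwheel '[[[0,0,0],[0,-0.056,0]],[[0,0,0],[0,-0.055,0]],[[0.002,0,-0.018],[0,0,0]],[[0.003,0,-0.03],[0,0,0]],[[0.003,0,-0.035],[0,0,0]],[[0.003,0,-0.035],[0,0,0]],[[0.003,0,-0.03],[0,0,0]],[[0.0013,0,-0.02],[0,0,0]],[[0,0,-0.009],[0,0,0]],[[0,0,0],[0,0,0]]]'
python3 -m handwheel '[[[0,0,0],[0,0,0]],[[0,0,0],[0,0,0]]]'
python3 go.py 480.6 3.6 92 83.8
python3 - <<'E'
from h import *
w=camera("wrist");cv2.imwrite("pics/ff_w.png",w["color"][:,:,::-1])
E
```

```text
t: 50.8
tcp_pos: [480.8, 2.9, 182.2]
ee_rot: [-1.569, 0.086, -0.086]
contact_force: [0.2, -0.3, -1.2]
gripper_width: 8.8
t: 50.97
tcp_pos: [480.9, 6.6, 182.5]
ee_rot: [-1.568, 0.081, -0.082]
contact_force: [0.1, 0.1, -0.6]
gripper_width: 9.2
tcp [480.9   6.6 182.5] yaw 84.04 down [ 0.001  0.001 -1.   ] j [ 0.55  0.35 -0.74  2.02  0.3   0.89  1.11] w 9.2 F [ 0.1  0.1 -0.6]
shift tool mm [-0.  90.5 -3.1]
turn rad [-0.0011  0.0043  0.0005] if turned first, shift [ 0.  90.5 -3. ]
```

View pics/ff_w.png

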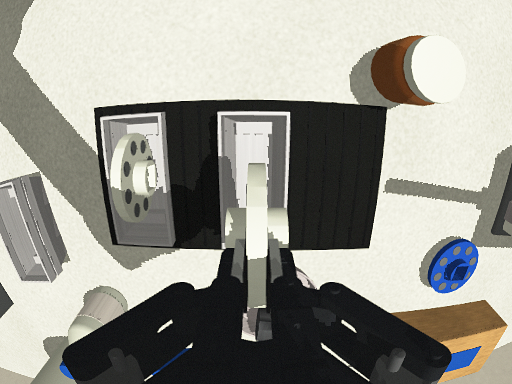

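```bash
python3 -m handwheel '[[[0,0.01,-0.001],[0,0.003,0]],[[0,0.02,0],[0,0,0]],[[0,0.02,0],[0,0,0]],[[0,0.015,0],[0,0,0]],[[0,0.01,0],[0,0,0]],[[0,0.01,0],[0,0,0]],[[0,0.005,0],[0,0,0]],[[0,0,0],[0,0,0]],[[0,0,0],[0,0,0]],[[0,0,0],[0,0,0]]]'
python3 go.py 480.6 3.6 76 83.8
```

```text
t: 51.85
tcp_pos: [481.2, 3.6, 92.9]
ee_rot: [-1.569, 0.085, -0.087]
contact_force: [0.9, 0.2, -1.8]
gripper_width: 9.1
tcp [481.2   3.6  92.9] yaw 83.72 down [ 0.001 -0.    -1.   ] j [ 0.45  0.49 -0.64  2.08  0.45  0.71  0.98] w 9.1 F [ 0.9  0.2 -1.8]
shift tool mm [-0.6 16.9 -0. ]
turn rad [-0.0001 -0.0015  0.0013] if turned first, shift [-0.6 16.9 -0. ]
```

```bash
python3 -m handwheel '[[[0,0.005,0],[0,0,0]],[[0,0.005,0],[0,0,0]],[[0,0.003,0],[0,0,0]],[[0,0.002,0],[0,0,0]],[[0,0.0015,0],[0,0,0]],[[0,0,0],[0,0,0]],[[0,0,0],[0,0,0]]]'
python3 -m handwheel '[[[0,0.001,0],[0,0,0]],[[0,0,0],[0,0,0]],[[0,0,0],[0,0,0]]]'
python3 -m handwheel '[[[0,0.001,0],[0,0,0]],[[0,0,0],[0,0,0]],[[0,0,0],[0,0,0]]]'
```

```text
t: 52.43
tcp_pos: [480.5, 3.5, 75.7]
ee_rot: [-1.569, 0.086, -0.086]
contact_force: [-0.7, 0.5, -2.0]
gripper_width: 8.9
t: 52.68
tcp_pos: [480.8, 3.5, 75.0]
ee_rot: [-1.569, 0.086, -0.087]
contact_force: [0.5, 1.4, 1.1]
gripper_width: 8.9
t: 52.93
tcp_pos: [481.1, 3.5, 74.8]
ee_rot: [-1.57, 0.085, -0.087]
contact_force: [-2.8, 0.3, 11.0]
gripper_width: 9.1
```

```bash
python3 -m handwheel '[[[0,-0.001,0],[0,0,0]],[[0,0,0],[0,0,0]],[[0,0,0],[0,0,0]],[[0,0,0],[0,0,0]],[[0,0,0],[0,0,0]]]' 0.26
python3 -m handwheel '[[[0,-0.005,0],[0,0,0]],[[0,-0.01,0],[0,0,0]],[[0,-0.02,0],[0,0,0]],[[0,-0.03,0],[0,0,0]],[[0,-0.03,0],[0,0,0]],[[0,-0.03,0],[0,0,0]],[[0,-0.03,0],[0,0,0]],[[0,-0.03,0],[0,0,0]],[[0,-0.02,0],[0,0,0]],[[0,0,0],[0,0,0]]]'
python3 -m handwheel '[[[0,0,0],[0,0,0]],[[0,0,0],[0,0,0]]]'
python3 - <<'E'
from h import *
w=camera("wrist");cv2.imwrite("pics/gg_w.png",w["color"][:,:,::-1])
c=camera("scene");crop(c,(100,150,330,310),"gg_s",3)
E
```

```text
t: 53.35
tcp_pos: [480.5, 3.4, 74.6]
ee_rot: [-1.569, 0.087, -0.086]
contact_force: [0.2, 0.0, -0.1]
gripper_width: 22.3
t: 54.18
tcp_pos: [482.9, 4.1, 284.9]
ee_rot: [-1.57, 0.079, -0.093]
contact_force: [0.3, -1.1, 0.5]
gripper_width: 22.3
t: 54.35
tcp_pos: [480.0, 3.3, 279.5]
ee_rot: [-1.57, 0.087, -0.086]
contact_force: [1.4, 0.3, 0.2]
gripper_width: 21.9
```

View pics/gg_w.png

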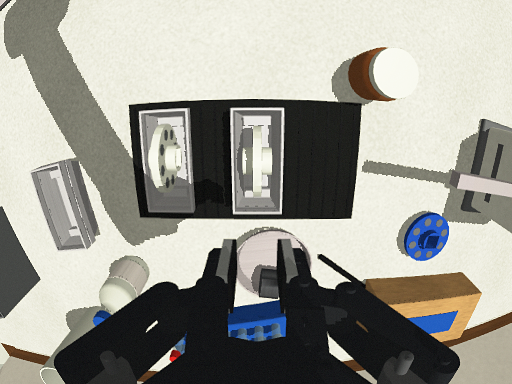

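View pics/gg_s.png

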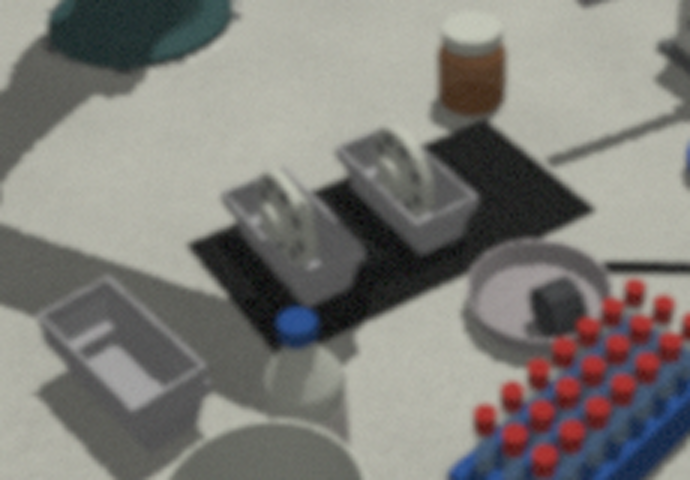

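Both discs stand in their trays. Move aside and check everything with the top camera.

```bash
python3 -m handwheel '[[[0,0,-0.02],[0,0,0]],[[0,0,-0.035],[0,0,0]],[[0,0,-0.035],[0,0,0]],[[0,0,-0.035],[0,0,0]],[[0,0,-0.035],[0,0,0]],[[0,0,-0.035],[0,0,0]],[[0,0,-0.035],[0,0,0]],[[0,0,-0.035],[0,0,0]],[[0,0,-0.02],[0,0,0]],[[0,0,0],[0,0,0]]]'
python3 -m handwheel '[[[0,0,-0.03],[0,0,0]],[[0,0,-0.03],[0,0,0]],[[0,0,-0.03],[0,0,0]],[[0,0,-0.02],[0,0,0]],[[0,0,0],[0,0,0]],[[0,0,0],[0,0,0]],[[0,0,0],[0,0,0]]]'
python3 - <<'E'
from h import *
t=camera("top");W=cloud(t);cv2.imwrite("pics/hh_t.png",t["color"][:,:,::-1])
crop(t,(140,90,340,240),"hh_tc",4)
def sel(lo,hi,W=W): return W[np.all((W>lo)&(W<hi),-1)]
D=sel([560,-80,18],[740,100,33]);print("dish",cv2.minEnclosingCircle(D[:,:2].astype(np.float32)))
c=camera("scene");S=cloud(c)
for Q in(W,S):
    C=sel([600,-60,45],[720,70,60],Q);print("collar top",len(C),C.mean(0),C.max(0))
    for lo,hi in (([350,-200,60],[580,-50,110]),([350,-50,60],[580,70,110])):
        q=sel(lo,hi,Q);print("disc",len(q),q.mean(0),q.min(0),q.max(0))
    J=sel([330,120,84],[430,220,95],Q);print("jar",J.mean(0))
    J=sel([580,-300,135],[720,-180,160],Q);print("bottle",len(J),J.mean(0) if len(J) else 0)
    T=sel([420,-390,62],[620,-230,75],Q);r=cv2.minAreaRect(T[:,:2].astype(np.float32));print("stack",r,np.median(T[:,2]))
E
python3 go.py 480 0 280
```

```text
t: 55.28
tcp_pos: [447.2, -285.1, 277.9]
ee_rot: [-1.568, 0.094, -0.09]
contact_force: [0.2, 0.5, -0.3]
gripper_width: 22.6
t: 55.87
tcp_pos: [437.8, -387.3, 278.9]
ee_rot: [-1.567, 0.085, -0.084]
contact_force: [-0.5, 0.5, 0.4]
gripper_width: 22.3
dish ((656.2509765625, 9.564560890197754), 64.21052551269531)
collar top 151 [685.63093049   1.81778401  49.39540707] [704.42379097  19.54823824  55.38614916]
disc 330 [ 458.15856729 -112.7589525    78.43362964] [ 416.87461792 -131.8306515    60.57314985] [503.32467026 -94.63788356  99.64474786]
disc 315 [471.6198138    5.35264711  77.95461728] [431.4708007  -12.75118415  60.25550994] [515.13530113  24.12752512  99.78870572]
jar [378.78361452 180.29492778  90.08118347]
bottle 139 [ 656.25201904 -235.14653418  148.1542581 ]
stack ((511.44219970703125, -308.0242614746094), (141.21995544433594, 67.24880981445312), 2.378264904022217) 66.99009551595384
collar top 104 [692.39606301  -0.81623008  48.51356841] [709.28048268  17.9514969   52.64042873]
disc 235 [ 472.41266243 -119.96789607   77.13740474] [ 420.51667918 -135.31208164   60.10534994] [508.26310704 -96.77516196  96.52865077]
disc 230 [487.65785076  -1.32369307  76.93377295] [436.65324582 -15.87551858  60.12514554] [525.02991785  11.55310107  95.91416182]
jar [385.23663634 177.27896518  88.3451788 ]
bottle 150 [ 665.17794789 -240.18003216  146.08539594]
stack ((514.0790405273438, -309.3542785644531), (145.1273651123047, 68.4117202758789), 2.761702537536621) 65.76027545830567
tcp [ 438.  -387.2  279.6] yaw 83.87 down [-0.     0.001 -1.   ] j [ 1.1   0.38 -0.56  1.69  0.22  1.14  1.95] w 22.1 F [0.6 0.6 0.6]
shift tool mm [ 4.000e-01 -1.000e-01  3.895e+02]
```

View pics/hh_tc.png

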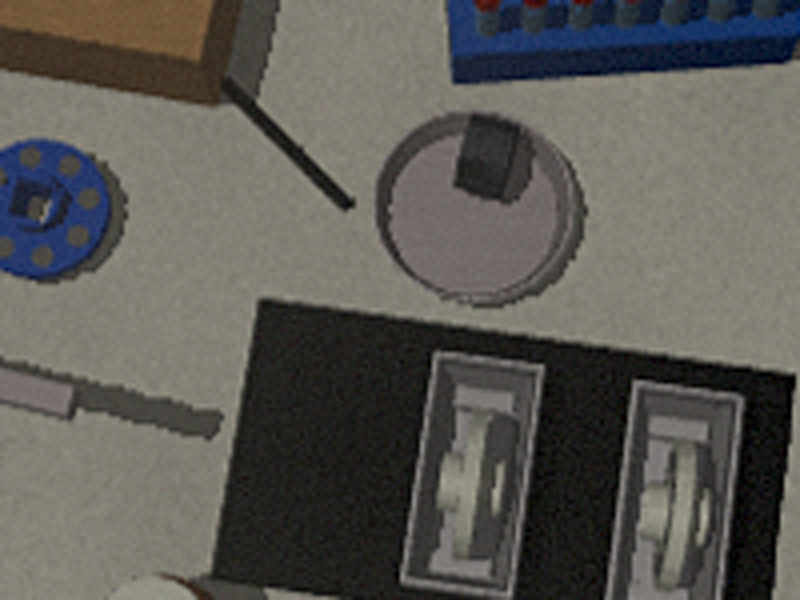

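Checks: the collar is about 32 mm from the dish centre, and the geometry limits it to about 36. Both discs are within about 10 mm of their tray centres, the stack is unmoved at (511,-308) with its rim at 67–68, and the jar and bottle have not moved. Hand in.

```bash
python3 - <<'E'
from workcell import finish_job,sense
print(sense()["t"]);print(finish_job())
E
```

```text
55.9667
the job is handed in; nothing more can be done
None
```

I handed the job in at t ≈ 56 s. The collar is in the dish, and the two discs that were present (disc1 and disc2) each stand on edge in a tray of their own on the mat. I took the trays off the stack one at a time; each time the wrist force matched the weight of one tray.

**Last checks before handing in**
- **Collar:** it lies in the dish, about 32 mm from the centre (the limit is 45 mm). I set it down in the middle, but the dish was knocked about 10 mm during the run and the collar rolled to the edge. I left it there.
- **Discs:** both are upright on the tray floors, with centres within about 10 mm of their tray centres. disc2 is in the tray at about (466, -115) and disc1 is in the tray at about (481, 4).
- **Trays, bottle and jar:** the two spare trays are still nested where they started, and the bottle and jar have not moved.
- **Arm:** it was parked at about 280 mm height, touching nothing.

**Disagreement:** the top and scene cameras differed by 3–16 mm on some centres because each sees different faces. None of this came near a limit.

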